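# Zero the bench scale and stack the cartons on it in bond

### The job

Take the check weight off the scale's platform and put it in the blue tote, then slide the scale's recessed power switch fully on while the platform is still empty. After that lay all the cartons on the platform like bricks, lengthwise in one straight row: the three marked bays filled first, every further carton centred over the joint between two cartons below, and a third course only once the second has both its cartons. Leave the other things on the bench where they are.

Things in the scene. Friction and masses are not known exactly. Their poses are not given: they have to be found in the camera images.
- scale: low bench scale fixed to the bench; origin at the centre of its foot, z up, y along its 300 mm width, x away from the robot. Steel platform: top at z = 40 mm, 300 mm along y, 165 along x, centred at x = 28, y = 0; on it three dark inlaid bays in a row along y, 84 x 48 mm, centres at x = 28, y = -90, 0, 90. In front of it a grey control panel with the switch: x -138 to -56, top at z = 28 mm
- switch (a joint): position of the power slide switch in m: 0 = off, 0.014 = on, at its end stop. Its thumb piece (18 mm in x, 14 in y, 8 high, top flush with the panel) slides along the scale's +y in the slot, with about 2 N of friction, and stays where it is left. On its -y side 45 mm of the slot are empty when off: a fingertip goes in there and pushes it towards +y
- switch_top (a point): centre of the top of the switch's thumb piece; at scale x = -97, z = 28 mm and y = 10 mm + switch position. The recessed slot around it is 24 mm wide in x (centred at x = -97), runs from scale y = -42 to 34 mm and is 8 mm deep (floor at z = 20 mm)
- weight: dark steel check weight, 0.6 kg, left standing on the platform: block 64 (x) x 44 (y) x 30 mm high with a grip on top 34 (x) x 16 (y) mm, from 30 to 54 mm height; origin at the centre of its underside
- tote: small open blue plastic box fixed to the bench, 120 (x) x 100 (y) x 40 mm high, walls 4 mm, floor 4 mm; origin at the centre of its underside; the home of the check weight
- place1 (a point): dark bay 1: where the centre of a bottom-course carton belongs, 21 mm above the platform; at scale x = 28, y = -90 mm
- place2 (a point): dark bay 2: where the centre of a bottom-course carton belongs, 21 mm above the platform; at scale x = 28, y = 0 mm
- place3 (a point): dark bay 3: where the centre of a bottom-course carton belongs, 21 mm above the platform; at scale x = 28, y = 90 mm
- place4 (a point): second course: where the centre of a carton over the joint between two bays belongs, 63 mm above the platform; at scale x = 28, y = -45 mm
- place5 (a point): second course: where the centre of a carton over the joint between two bays belongs, 63 mm above the platform; at scale x = 28, y = 45 mm
- place6 (a point): third course: where the centre of a sixth carton belongs, 105 mm above the platform; at scale x = 28, y = 0 mm
- carton1: plain closed cardboard carton, a block 84 long x 42 x 42 mm, about 0.18 kg, lying on a long side; origin at its centre, x along its 84 mm length. All cartons are alike; between four and six are there, an absent one reads None
- carton2: plain closed cardboard carton, a block 84 long x 42 x 42 mm, about 0.18 kg, lying on a long side; origin at its centre, x along its 84 mm length. All cartons are alike; between four and six are there, an absent one reads None
- carton3: plain closed cardboard carton, a block 84 long x 42 x 42 mm, about 0.18 kg, lying on a long side; origin at its centre, x along its 84 mm length. All cartons are alike; between four and six are there, an absent one reads None
- carton4: plain closed cardboard carton, a block 84 long x 42 x 42 mm, about 0.18 kg, lying on a long side; origin at its centre, x along its 84 mm length. All cartons are alike; between four and six are there, an absent one reads None
- carton5: plain closed cardboard carton, a block 84 long x 42 x 42 mm, about 0.18 kg, lying on a long side; origin at its centre, x along its 84 mm length. All cartons are alike; between four and six are there, an absent one reads None
- carton6: plain closed cardboard carton, a block 84 long x 42 x 42 mm, about 0.18 kg, lying on a long side; origin at its centre, x along its 84 mm length. All cartons are alike; between four and six are there, an absent one reads None
- tape_roll: roll of brown packing tape lying flat, 90 mm across, 46 mm high; origin at the centre of its underside; a bystander that lies among the cartons
- jar: closed jar, 60 mm across, 85 mm high; origin at its underside; bystander
- mug: white mug, 76 mm across, 90 mm high; origin at its underside; bystander
- coupling: grey pipe coupling standing on end, 50 mm across, 60 mm high; origin at its underside; bystander
- stapler: black stapler, 130 x 34 x 50 mm; origin at its underside; bystander
Things that resemble listed ones, but are neither listed nor needed, are in the scene too. Leave any green or pink look-alike of the carton6 alone.

How it is judged:
By the outcome, as a careful person would: the job done as asked, in the order asked, and still so for the second after the job is handed in, with the robot touching nothing.
Of carton1, carton2, carton3, carton4, carton5, carton6 only 4 to 6 are there at a start; the rules pass over those that are not, and their reading is None.
At some moment in a run one of carton1, carton2, carton3, carton4, carton5, carton6 may be knocked a few centimetres aside while the robot is not near it.
Once in a run the grip may slacken for a moment while it holds something.
It also fails if it takes over 210 s, if anything falls off the work surface, if the arm or the gripper's body presses on something with over 40 N, if the wrist force passes 120 N, or if a joint passes its speed limit or range.

### The arm

A 6-joint arm with a two-finger parallel gripper is mounted at the origin on the work surface. World frame = base frame: x ahead of the robot, y to its left, z up, the work surface at z = 0. Lengths are in m, angles in rad, forces in N, time in s.
With the tool pointing down it reaches from about 0.3 to 0.875 m from the base axis. Payload 6.4 kg.
Tool frame: the origin (TCP) lies on the centre line of the jaws, within the pads' length; the fingertips stand 11 mm ahead of it and the grasp point (between the pads) lies 8 mm behind it; x points along the fingers, y is the direction in which the jaws open and shut, and the axes are right-handed (so a half turn about x gives the same grasp; the last joint's range is limited). The gripper opens to 85 mm and grips with 20 to 120 N. Pads are 22 mm wide; open, the fingers measure 114 mm over their backs; the gripper's body (76 mm by 85 mm) begins 54 mm behind the grasp point. The pads swing forward as they close: fully open they stand 13 mm farther back than shut.
Start: joints at [-1.313, 0.181, 1.607, -0, 1.354, -0.206], TCP at [0.257, -0.514, 0.207] pointing down, gripper open.
Joint ranges: [-2.99, 2.99], [-0.89, 2.07], [0.3, 2.58], [-1.14, 4.28], [0, 2.63], [-3.12, 3.12]. Speed limits (rad/s): [2.57, 2.57, 3.01, 3.14, 3.14, 3.14].

### API

Orientations are given as a unit quaternion [w, x, y, z].
In Python, from bench import ctrl, camera, hand_in gives the robot as it stands. The module is installed in compiled form; this text tells all that it offers.
- The arm moves only by the tool drive_tool, never from a script. Its argument "increments" is a list of rows, each a list of 7 numbers: the shift along the tool's x, y, z in m, then the turn, a rotation vector about the tool's x, y, z in degrees, then the gripper's target within -1 to 1 (fully open at 1, half-way at 0, shut at -1). In form: [[dx, dy, dz, rx, ry, rz, claw], ...]. A call has 1 to 10 rows; each row shifts and turns the commanded pose from where the row before left it, along the tool's axes as they then stand; what a row does not reach is not made up. A row lasts 1/8 s, in which the tool goes at most 62.5 mm and 10.7 degrees, less where a joint would pass 70% of its speed; a pose out of reach is approached as far as the arm can. A call is refused whole if a number of a shift passes 0.0625 or a number of a turn 10.7, either way. A call with a gripper value outside its range is refused whole. The fingers move at their own pace and stop on an object; the grip force is fixed at half the most. Time passes only in rows, so rows that do not move let the fingers close. It gives the time, the measured TCP pose, the force and the opening at its end, in the units of the state.
- ctrl.get_obs(): the state, without advancing time (a new reading comes with each control period).
- camera(name): name is "scene" or "top" or "wrist"; returns a dict with "img" (384x512x3 uint8, red, green, blue), "depth" (384x512 float32, m along the optical axis (not along the pixel's ray), 0 where there is no reading), "fx", "fy", "cx", "cy" (pixels), "world_from_camera" (4x4, takes a point from camera to world coordinates); the wrist camera has in their place "hand_eye" (4x4, takes a point from camera to tool coordinates, whose origin is the TCP and whose axes are the tool frame's). Camera axes: x right, y down, z forward; pixel columns grow to the right and rows downward; lengths in m; the calibration is good to about 2 mm. The wrist camera is an equidistant fisheye: a pixel r from the principal point sees the ray r / f radians off the axis. A picture is of the moment at which its call begins: read the wrist's pose just before it.
- hand_in(): hands the job in, once; it reports no verdict.
The state is a dict: "time_s": time; "q": joint angles; "dq": joint speeds; "joint_efforts": joint torques, N m; "eef_pos": TCP position; "eef_rot": TCP orientation; "wrist_force": force on the tool from outside, world axes, zero at the start; "torque": the same for the moment, N m; "opening": opening from 0.0 (shut) to 1.0 (fully open).
Only numpy, scipy, OpenCV 4.12 (cv2) and the standard library are available. Lean on these libraries where they do the work, as an engineer would, in place of code of your own. Each camera call takes 0.05 s, during which the arm holds its last target.

## Working session

There is one attempt and no reset: what is moved stays moved. The work goes in short steps, Python scripts to look and compute and a tool call to move; the robot and the scene stay as the last step left them, time stands still between calls to the robot, and variables do not carry over. Pictures are saved under pics/ and viewed, and the job is handed in when it is done.

Besides the shell and the picture viewer there is one more tool, called after "Emit:" in YAML: its name, and indented under it one key for each argument. drive_tool: Moves the arm, as the interface text tells. Its arguments: {"type":"object","properties":{"increments":{"type":"array","items":{"type":"array","items":{"type":"number"}}}},"required":["increments"]}

```bash
mkdir -p pics; ls; python3 - <<'E'
from bench import ctrl,camera
import cv2,numpy as np
o=ctrl.get_obs();print(o)
for n in ("scene","top","wrist"):
    c=camera(n);cv2.imwrite(f"pics/{n}0.png",c["img"][:,:,::-1]);np.savez(f"{n}0.npz",**c)
    print(n,c["fx"],c["fy"],c["cx"],c["cy"],c.get("world_from_camera",c.get("hand_eye")).round(4).tolist())
E
```

```text
pics
{'time_s': 0.0, 'q': array([-1.31330311e+00,  1.81561839e-01,  1.60800473e+00,  2.11667640e-05,
        1.35381921e+00, -2.06308881e-01]), 'dq': array([-0.00033652, -0.00211092, -0.00048179, -0.00207485,  0.00151289,
        0.00170547]), 'joint_efforts': array([ 1.04107581e-03, -4.44857633e+01, -3.51336980e+01, -2.31839731e-04,
        9.15036479e-03,  4.49256888e-06]), 'eef_pos': array([ 0.25708887, -0.51365484,  0.20627409]), 'eef_rot': array([-0.16187742, -0.68816959, -0.16314531,  0.68818742]), 'wrist_force': array([-0.1165394 ,  0.23762595,  0.35946593]), 'torque': array([ 0.01117164, -0.00093052, -0.02664268]), 'opening': 1.0000612377902887}
scene 353.81677238603294 353.81677238603294 254.31741586381776 188.5613820847602 [[0.2772, 0.6821, -0.6767, 1.1667], [0.9608, -0.2034, 0.1885, -0.1756], [-0.0091, -0.7024, -0.7118, 0.7928], [0.0, 0.0, 0.0, 1.0]]
top 400.7666099878215 400.7666099878215 253.12037056316393 185.69972374791524 [[0.0112, -0.998, 0.0624, 0.4129], [-0.9999, -0.0109, 0.0059, 0.019], [-0.0052, -0.0625, -0.998, 1.5286], [0.0, 0.0, 0.0, 1.0]]
wrist 297.3186396354542 297.3186396354542 252.5468190954454 194.47462495177862 [[-0.0003, -0.2947, 0.9556, -0.1658], [1.0, -0.0004, 0.0001, 0.0001], [0.0004, 0.9556, 0.2947, -0.076], [0.0, 0.0, 0.0, 1.0]]
```

View pics/top0.png

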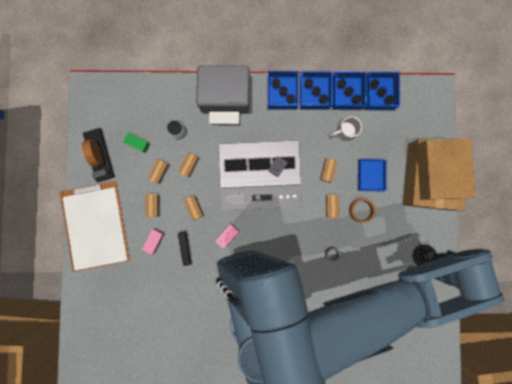

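View pics/scene0.png

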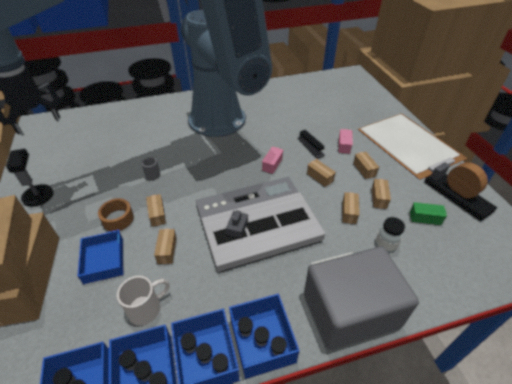

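View pics/wrist0.png

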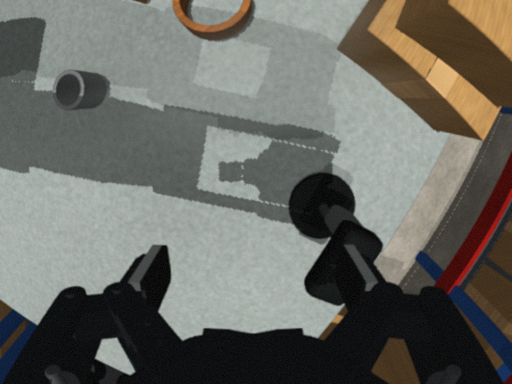

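```bash
cat > h.py <<'E'
import numpy as np,cv2
def cloud(c):
    d=c["depth"];v,u=np.mgrid[:d.shape[0],:d.shape[1]]
    P=np.stack([(u-c["cx"])/c["fx"]*d,(v-c["cy"])/c["fy"]*d,d],-1)
    T=c["world_from_camera"]; return P@T[:3,:3].T+T[:3,3]
def proj(c,p):
    T=np.linalg.inv(c["world_from_camera"]);q=np.asarray(p)@T[:3,:3].T+T[:3,3]
    return np.stack([c["fx"]*q[...,0]/q[...,2]+c["cx"],c["fy"]*q[...,1]/q[...,2]+c["cy"]],-1)
def rayz(c,uv,z):
    T=c["world_from_camera"];r=np.array([(uv[0]-c["cx"])/c["fx"],(uv[1]-c["cy"])/c["fy"],1])@T[:3,:3].T
    return T[:3,3]+r*(z-T[2,3])/r[2]
E
python3 - <<'E'
from h import *
c=dict(np.load("top0.npz"));P=cloud(c);z=P[...,2];im=c["img"]
print("table z",np.median(z[230:260,290:310]), "noise",z[260:300,130:180].std())
h=((z>0.02)&(z<0.2)&(c["depth"]>0)).astype(np.uint8)
n,l,s,ce=cv2.connectedComponentsWithStats(h)
for i in range(1,n):
    if s[i,4]<60: continue
    m=l==i;p=P[m]
    r=cv2.minAreaRect(p[:,:2].astype(np.float32)*1000)
    print(i,ce[i].round(),s[i,4],"z",np.percentile(p[:,2],[50,95]).round(3),"rect",np.round(r[0],0),np.round(r[1],0),round(r[2],1),im[m].mean(0).round())
big=cv2.resize(im[60:290,60:480],None,fx=1.9,fy=1.9,interpolation=cv2.INTER_CUBIC);cv2.imwrite("pics/topbig.png",big[:,:,::-1])
E
```

```text
table z -0.0015502646912993745 noise 0.08372639295894646
1 [223.  91.] 2789 z [0.127 0.133] rect [838. 139.] [192. 187.] 0.8 [130. 128. 129.]
2 [284.  87.] 379 z [0.055 0.072] rect [871. -80.] [134. 114.] 0.6 [ 45.  67. 115.]
3 [355.  90.] 1900 z [0.048 0.071] rect [ 871. -330.] [133. 367.] 0.4 [ 34.  59. 106.]
4 [276.  82.] 68 z [0.039 0.044] rect [900. -54.] [33. 31.] 0.6 [42. 50. 72.]
5 [309.  82.] 70 z [0.039 0.045] rect [ 901. -179.] [33. 30.] 78.0 [39. 46. 68.]
6 [342.  83.] 71 z [0.038 0.044] rect [ 902. -303.] [32. 35.] 48.7 [38. 46. 67.]
7 [283.  90.] 68 z [0.039 0.044] rect [870. -81.] [31. 30.] 1.0 [40. 49. 71.]
8 [316.  90.] 67 z [0.039 0.045] rect [ 871. -205.] [32. 32.] 9.0 [39. 48. 70.]
9 [349.  90.] 71 z [0.039 0.044] rect [ 871. -332.] [32. 31.] 51.6 [38. 46. 68.]
10 [382.  91.] 74 z [0.039 0.045] rect [ 871. -457.] [31. 31.] 35.0 [35. 45. 70.]
11 [291.  98.] 69 z [0.039 0.044] rect [ 841. -110.] [33. 33.] 86.5 [42. 50. 72.]
12 [348. 128.] 312 z [0.067 0.092] rect [ 713. -318.] [ 75. 101.] 50.5 [143. 136. 133.]
13 [176. 129.] 258 z [0.082 0.089] rect [713. 317.] [57.
[... 680 characters left out ...]
 121.] 89.5 [ 52.  80. 138.]
25 [152. 205.] 278 z [0.041 0.046] rect [430. 405.] [82. 43.] 1.5 [169. 131.  88.]
26 [333. 206.] 278 z [0.04  0.046] rect [ 434. -269.] [82. 43.] 1.0 [174. 135.  92.]
27 [193. 207.] 271 z [0.04  0.046] rect [423. 251.] [85. 43.] 23.3 [171. 132.  89.]
28 [363. 210.] 233 z [0.043 0.048] rect [ 421. -380.] [87. 88.] 16.2 [128.  93.  67.]
29 [227. 236.] 263 z [0.041 0.047] rect [319. 123.] [42. 84.] 48.8 [216. 140. 167.]
30 [153. 241.] 291 z [0.041 0.047] rect [297. 399.] [43. 85.] 64.5 [210. 137. 165.]
31 [184. 249.] 269 z [0.041 0.048] rect [271. 282.] [124.  30.] 10.7 [53. 53. 54.]
32 [333. 254.] 113 z [0.054 0.062] rect [ 259. -267.] [47. 49.] 51.0 [84. 83. 84.]
```

View pics/topbig.png

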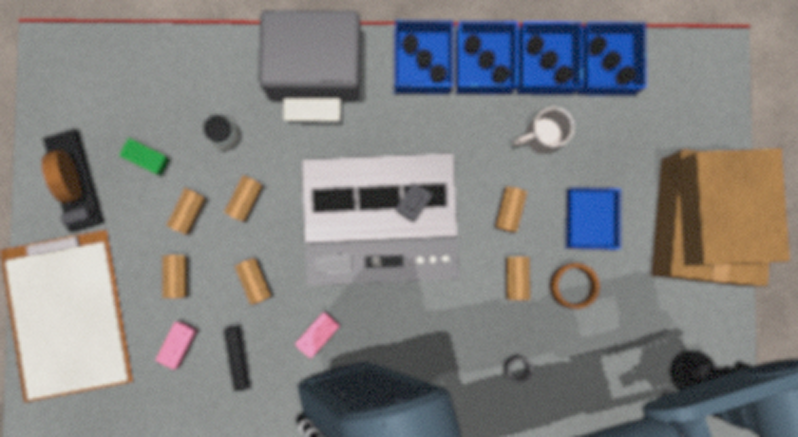

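```bash
cat >> h.py <<'E'
from scipy.spatial.transform import Rotation as R
def pose():
    from bench import ctrl
    o=ctrl.get_obs();q=o["eef_rot"]
    return o,np.array(o["eef_pos"]),R.from_quat([q[1],q[2],q[3],q[0]])
def yaw(Rm): # world azimuth of tool y axis, deg
    a=Rm.as_matrix()[:,1];return np.degrees(np.arctan2(a[1],a[0]))
def plan(tx,ty,tz,yw=None,sym=True):
    """vertical+turn first, then lateral in tool axes"""
    o,p,Rm=pose();m=Rm.as_matrix();y=yaw(Rm)
    d=0
    if yw is not None:
        per=180 if sym else 360
        d=(yw-y+per/2)%per-per/2
    # tool x is down: positive turn about tool x => yaw decreases
    rx=-d
    # levelling: small tilt error
    y2=np.radians(y+d)
    T=np.array([[0,np.cos(y2),0],[0,np.sin(y2),0],[-1,0,0]],float);T[:,2]=np.cross(T[:,0],T[:,1])
    L=T.T@(np.array([tx,ty,tz])-p)
    Rt=R.from_matrix(T);er=(Rm.inv()*Rt).as_rotvec(degrees=True)
    print(f"t={o['time_s']:.1f} pos {p.round(4)} yaw {y:.1f} q6 {o['q'][5]:.2f} open {o['opening']:.3f} F {np.round(o['wrist_force'],1)}")
    print(f"turn rx={rx:.2f} (full rotvec {er.round(2)}); then shift tool dx={L[0]:.4f} dy={L[1]:.4f} dz={L[2]:.4f}; min rows lat {max(abs(L[1]),abs(L[2]))/0.0625:.1f} turn {abs(rx)/10.7:.1f}")
def wcloud(c,p,Rm):
    d=c["depth"];v,u=np.mgrid[:d.shape[0],:d.shape[1]]
    a=u-c["cx"];b=v-c["cy"];r=np.hypot(a,b);th=r/c["fx"];k=np.where(r>0,np.tan(th)/np.maximum(r,1e-9),1/c["fx"])
    P=np.stack([a*k*d,b*k*d,d],-1);H=c["hand_eye"]
    return (P@H[:3,:3].T+H[:3,3])@Rm.as_matrix().T+p
def wrayz(c,p,Rm,uv,z):
    a=uv[0]-c["cx"];b=uv[1]-c["cy"];r=np.hypot(a,b);th=r/c["fx"];s=np.sin(th)/max(r,1e-9)
    H=c["hand_eye"];v=Rm.as_matrix()@(H[:3,:3]@np.array([a*s,b*s,np.cos(th)]));o=Rm.as_matrix()@H[:3,3]+p
    return o+v*(z-o[2])/v[2]
E
python3 - <<'E'
from h import *
o,p,Rm=pose();print(Rm.as_matrix().round(3))
plan(0.5,-0.05,0.35,90)
c=dict(np.load("top0.npz"));P=cloud(c);z=P[...,2]
m=(z>0.033)&(z<0.05)
m[:, :215]=0;m[:,305:]=0;m[:138]=0;m[192:]=0
r=cv2.minAreaRect(P[m][:,:2].astype(np.float32)*1000);print("platform",r,m.sum())
m=(z>0.055)&(z<0.12);m[:, :215]=0;m[:,305:]=0;m[:145]=0;m[185:]=0
r=cv2.minAreaRect(P[m][:,:2].astype(np.float32)*1000);print("weight",r,m.sum())
E
```

```text
[[-0.     0.447 -0.894]
 [ 0.001 -0.894 -0.447]
 [-1.    -0.001 -0.   ]]
t=0.1 pos [ 0.2571 -0.5138  0.2065] yaw -63.4 q6 -0.21 open 1.001 F [-0.3 -0.1 -0.3]
turn rx=26.57 (full rotvec [26.57  0.    0.08]); then shift tool dx=-0.1435 dy=-0.4638 dz=-0.2429; min rows lat 7.4 turn 2.5
platform ((579.7811889648438, 4.0379180908203125), (184.47720336914062, 299.8996276855469), 3.1431374549865723) 3189
weight ((578.1876220703125, -61.95008850097656), (42.584938049316406, 64.00470733642578), 56.924591064453125) 211
```

Emit:
drive_tool:
  increments:
    - [-0.05, 0, 0, 9, 0, 0, 0]
    - [-0.05, 0, 0, 9, 0, 0, 0]
    - [-0.04, 0, 0, 8.5, 0, 0, 0]
    - [0, -0.06, -0.03, 0, 0, 0, 0]
    - [0, -0.06, -0.03, 0, 0, 0, 0]
    - [0, -0.06, -0.03, 0, 0, 0, 0]
    - [0, -0.06, -0.03, 0, 0, 0, 0]
    - [0, -0.06, -0.03, 0, 0, 0, 0]
    - [0, -0.06, -0.03, 0, 0, 0, 0]
    - [0, -0.06, -0.04, 0, 0, 0, 0]

```text
time_s: 1.4
eef_pos: [0.4595, -0.1246, 0.3474]
eef_rot: [0.001, 0.707, 0.0, -0.707]
wrist_force: [0.7, -0.7, 0.3]
opening: 0.495
```

```bash
cat > wsnap.py <<'E'
from h import *
import sys
from bench import camera
def snap(n):
    o,p,Rm=pose();c=camera("wrist");cv2.imwrite(f"pics/{n}.png",cv2.resize(c["img"],None,fx=1.5,fy=1.5,interpolation=cv2.INTER_CUBIC)[:,:,::-1])
    np.savez(n+".npz",p=p,Rm=Rm.as_matrix(),**c);print(p.round(4),round(yaw(Rm),2),o["time_s"],np.abs(o["dq"]).max().round(3));return c,p,Rm
if __name__=="__main__": snap(sys.argv[1])
E
python3 wsnap.py w1
```

```text
[ 0.4595 -0.1246  0.3474] -89.94 1.4 1.102
```

View pics/w1.png

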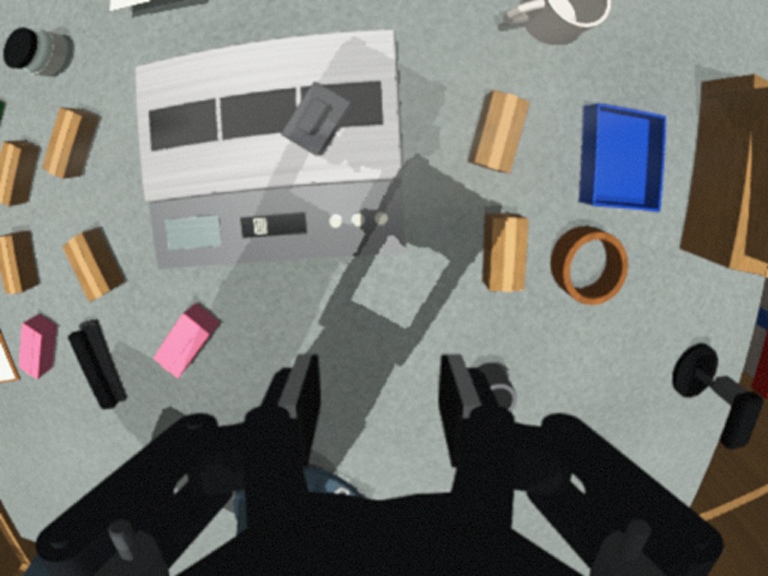

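Emit:
drive_tool:
  increments:
    - [0, 0, 0, 0, 0, 0, 0]
    - [0, 0, 0, 0, 0, 0, 0]

```text
time_s: 1.7
eef_pos: [0.4587, -0.1273, 0.3469]
eef_rot: [-0.0, -0.707, -0.0, 0.707]
wrist_force: [0.0, -1.2, 0.7]
opening: 0.499
```

```bash
python3 wsnap.py w2; python3 - <<'E'
from h import *
c=dict(np.load("w2.npz"));p=c["p"];Rm=R.from_matrix(c["Rm"]);P=wcloud(c,p,Rm);z=P[...,2];d=c["depth"]
print("floor",np.median(z[150:180,290:310]))
h=((z>0.015)&(z<0.15)&(d>0)).astype(np.uint8);h[235:]=0
n,l,s,ce=cv2.connectedComponentsWithStats(h)
for i in range(1,n):
    if s[i,4]<200: continue
    q=P[l==i];zt=np.percentile(q[:,2],90);t=q[abs(q[:,2]-zt)<0.006]
    r=cv2.minAreaRect(t[:,:2].astype(np.float32)*1000)
    print(ce[i].round(),s[i,4],"zt",round(zt,4),np.round(r[0],1),np.round(r[1],1),round(r[2],1),c["img"][l==i].mean(0).round())
img=c["img"];cv2.imwrite("pics/w2c.png",cv2.resize(img[10:190,80:290],None,fx=3.5,fy=3.2,interpolation=cv2.INTER_CUBIC)[:,:,::-1])
E
```

```text
[ 0.4587 -0.1273  0.3469] -89.96 1.7 0.028
floor -0.000925031640202828
[370.  11.] 1185 zt 0.088 [ 699.7 -330.2] [29.  73.5] 11.6 [148. 144. 138.]
[21. 34.] 1054 zt 0.0846 [715.3 318.4] [51.7 52.9] 15.6 [69. 74. 70.]
[181.  99.] 24916 zt 0.0405 [589.   5.] [166.1 300.7] 3.0 [166. 167. 166.]
[488. 117.] 5959 zt 0.1307 [ 557.8 -555.9] [199.    5.9] 3.0 [83. 63. 40.]
[331.  86.] 1444 zt 0.0423 [ 569.7 -255.8] [43.4 85.1] 75.2 [186. 151. 107.]
[415. 104.] 1326 zt 0.0395 [ 553.2 -419.3] [102.3 120.5] 89.6 [ 41.  63. 121.]
[43. 94.] 1025 zt 0.0421 [585.5 273.5] [44.1 84.7] 65.1 [157. 126.  85.]
[  8. 114.] 709 zt 0.0417 [559.  386.1] [41.8 85.6] 65.7 [140. 111.  74.]
[336. 167.] 1370 zt 0.0423 [ 433.5 -268.5] [84.4 42.8] 1.1 [172. 136.  87.]
[393. 176.] 1244 zt 0.0457 [ 420.3 -379.7] [88.5 88. ] 22.6 [111.  73.  41.]
[ 59. 176.] 994 zt 0.0419 [422.3 252.2] [85.5 45. ] 24.3 [157. 124.  80.]
[  9. 175.] 691 zt 0.0419 [430.2 405.7] [43.1 85.4] 89.0 [141. 110.  71.]
[124. 221.] 702 zt 0.0421 [324.  119.2] [43.1 73.1] 50.1 [209. 125. 154.]
[ 22. 224.] 408 zt 0.0417 [310.7 392.7] [42.7 55.3] 63.7 [177. 101. 126.]
```

View pics/w2c.png

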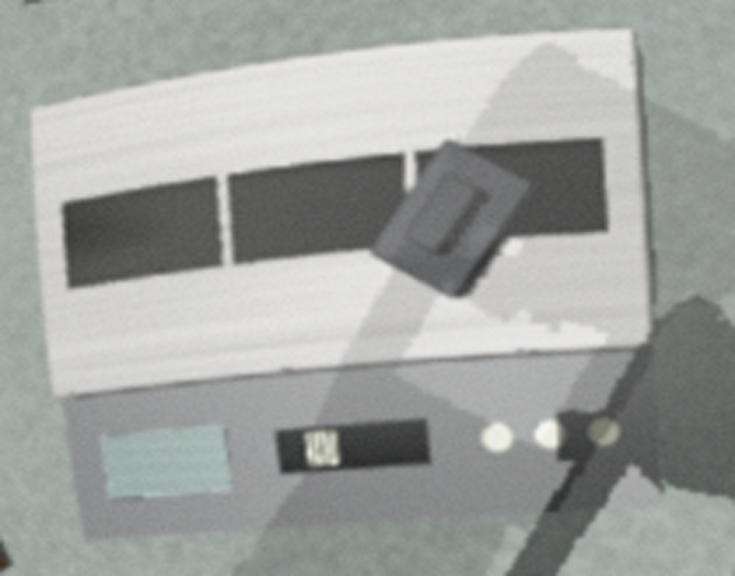

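```bash
python3 - <<'E'
from h import *
c=dict(np.load("w2.npz"));p=c["p"];Rm=R.from_matrix(c["Rm"]);P=wcloud(c,p,Rm);z=P[...,2]
for lo,hi in((.062,.078),(.085,.1)):
    m=(z>lo)&(z<hi);m[:30]=0;m[110:]=0;m[:,:180]=0;m[:,240:]=0
    q=P[m];r=cv2.minAreaRect(q[:,:2].astype(np.float32)*1000);print(m.sum(),np.median(q[:,2]),r)
plan(0.5785,-0.062,0.2,57)
E
```

```text
971 0.06902281332710547 ((577.6892700195312, -61.583038330078125), (45.55189514160156, 64.25709533691406), 57.18170166015625)
278 0.09291753040014514 ((577.521240234375, -61.91154479980469), (16.501277923583984, 33.90624237060547), 58.17015075683594)
t=1.8 pos [ 0.4586 -0.1277  0.3469] yaw -90.0 q6 1.05 open 0.501 F [-0.3  0.2  0.1]
turn rx=32.97 (full rotvec [ 3.297e+01  3.000e-02 -2.000e-02]); then shift tool dx=0.1469 dy=-0.1204 dz=-0.0648; min rows lat 1.9 turn 3.1
```

Emit:
drive_tool:
  increments:
    - [0.03, 0, 0, 8.2, 0, 0, 0]
    - [0.03, 0, 0, 8.2, 0, 0, 0]
    - [0.03, 0, 0, 8.2, 0, 0, 0]
    - [0.03, 0, 0, 8.1, 0, 0, 0]
    - [0.01, -0.04, -0.0216, 0, 0, 0, 0]
    - [0.01, -0.04, -0.0216, 0, 0, 0, 0]
    - [0, -0.04, -0.0216, 0, 0, 0, 0]
    - [0, 0, 0, 0, 0, 0, 0]

```text
time_s: 2.75
eef_pos: [0.5796, -0.0612, 0.2064]
eef_rot: [0.199, -0.678, 0.199, 0.679]
wrist_force: [-0.4, -0.1, 0.3]
opening: 0.503
```

```bash
python3 - <<'E'
from h import *
plan(0.5776,-0.0618,0.084,57.3)
E
```

```text
t=2.8 pos [ 0.5796 -0.0612  0.2064] yaw -122.7 q6 1.83 open 0.503 F [-0.4 -0.1  0.3]
turn rx=0.03 (full rotvec [0.03 0.04 0.  ]); then shift tool dx=0.1224 dy=0.0016 dz=0.0013; min rows lat 0.0 turn 0.0
```

Emit:
drive_tool:
  increments:
    - [0.04, 0.0016, 0.0013, 0, 0, 0, 0]
    - [0.04, 0, 0, 0, 0, 0, 0]
    - [0.03, 0, 0, 0, 0, 0, 0]
    - [0.0125, 0, 0, 0, 0, 0, 0]
    - [0, 0, 0, 0, 0, 0, -1]
    - [0, 0, 0, 0, 0, 0, -1]
    - [0, 0, 0, 0, 0, 0, -1]
    - [0, 0, 0, 0, 0, 0, -1]

```text
time_s: 3.75
eef_pos: [0.577, -0.0612, 0.0856]
eef_rot: [-0.199, 0.679, -0.199, -0.678]
wrist_force: [0.1, -0.7, -0.4]
opening: -0.002
```

```bash
python3 wsnap.py w3; python3 -c "
from h import *
from bench import camera
c=camera('scene');cv2.imwrite('pics/s3.png',cv2.resize(c['img'][150:290,170:350],None,fx=4,fy=4)[:,:,::-1])"
```

```text
[ 0.577  -0.0612  0.0856] -122.61 3.75 0.005
```

View pics/w3.png

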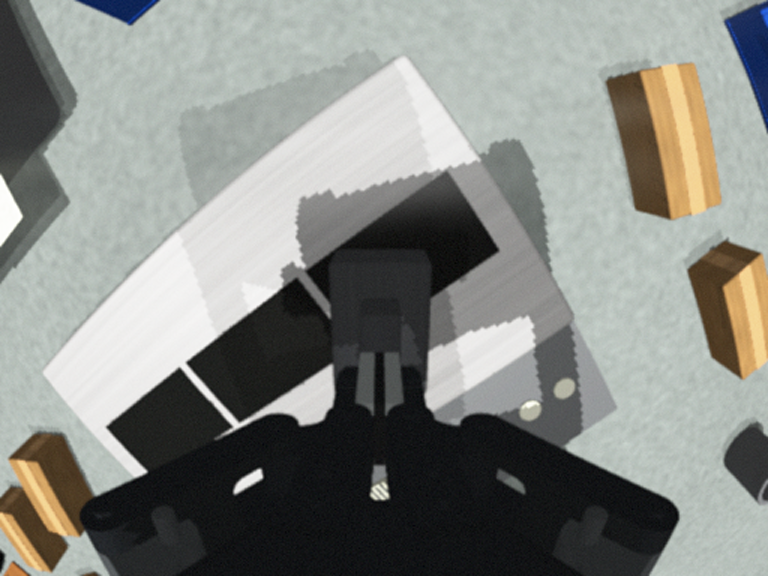

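View pics/s3.png

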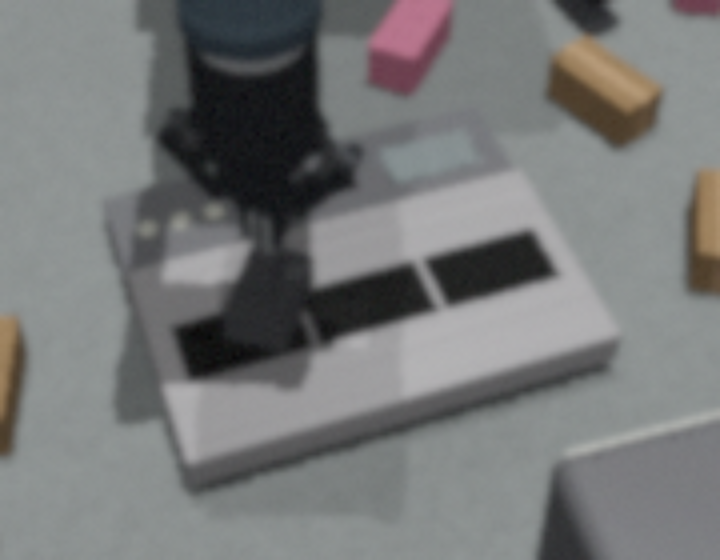

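```bash
python3 - <<'E'
from h import *
c=dict(np.load("w3.npz"));p=c["p"];Rm=R.from_matrix(c["Rm"]);P=wcloud(c,p,Rm)
L=(P-p)@c["Rm"]
for v in range(165,262,6):
    print(v,[ (L[v,u]*1000).round().astype(int).tolist() for u in (240,247,253,260,266)])
E
python3 - <<'E'
import cv2,numpy as np
c=np.load("w3.npz");i=c["img"][150:290,190:320].astype(float)
cv2.imwrite("pics/w3c.png",np.clip(cv2.resize(i,None,fx=5,fy=4,interpolation=cv2.INTER_CUBIC)*2.5,0,255)[:,:,::-1])
E
```

```text
165 [[46, -10, -33], [46, -5, -33], [46, 0, -33], [45, 5, -33], [47, 9, -33]]
171 [[27, -9, -33], [29, -4, -32], [26, 0, -33], [25, 4, -33], [27, 8, -33]]
177 [[17, -9, -31], [18, -4, -31], [17, 0, -31], [16, 4, -31], [17, 8, -31]]
183 [[16, -9, -27], [15, -4, -27], [17, 0, -27], [17, 4, -27], [17, 8, -27]]
189 [[17, -9, -23], [16, -4, -23], [17, 0, -23], [17, 4, -23], [17, 8, -23]]
195 [[16, -9, -19], [17, -4, -19], [17, 0, -19], [16, 4, -19], [17, 8, -19]]
201 [[16, -9, -15], [9, -4, -18], [8, 0, -18], [8, 4, -18], [17, 8, -15]]
207 [[1, -8, -16], [-2, -4, -18], [-3, 0, -18], [-2, 4, -18], [1, 7, -16]]
213 [[-7, -8, -16], [-7, -4, -16], [-7, 0, -16], [-9, 4, -16], [-7, 7, -16]]
219 [[-6, -8, -12], [-8, -4, -13], [-7, 0, -12], [-8, 4, -13], [-6, 7, -12]]
225 [[-6, -8, -8], [-7, -4, -8], [-8, 0, -9], [-8, 4, -8], [-7, 7, -8]]
231 [[-6, -8, -4], [-7, -4, -4], [-7, 0, -5], [-7, 4, -4], [-7, 7, -4]]
237 [[-30, -7, -12], [-30, -3, -12], [-29, 0, -11], [-30, 3, -12], [-7, 7, 0]]
243 [[-37, -7, -11], [-36, -3, -11], [-37, 0, -12], [-36, 3, -11], [-36, 6, -11]]
249 [[-44, -6, -12], [-43, -3, -11], [-44, 0, -12], [-44, 3, -12], [-44, 5, -12]]
255 [[-48, -6, -11], [-49, -3, -12], [-49, 0, -11], [-49, 3, -12], [-49, 5, -11]]
261 [[-54, -6, -11], [-54, -3, -11], [-55, -1, -12], [-53, 3, -11], [-55, 5, -12]][ WARN:0@0.112] global loadsave.cpp:1063 imwrite_ Unsupported depth image for selected encoder is fallbacked to CV_8U.
```

View pics/w3c.png

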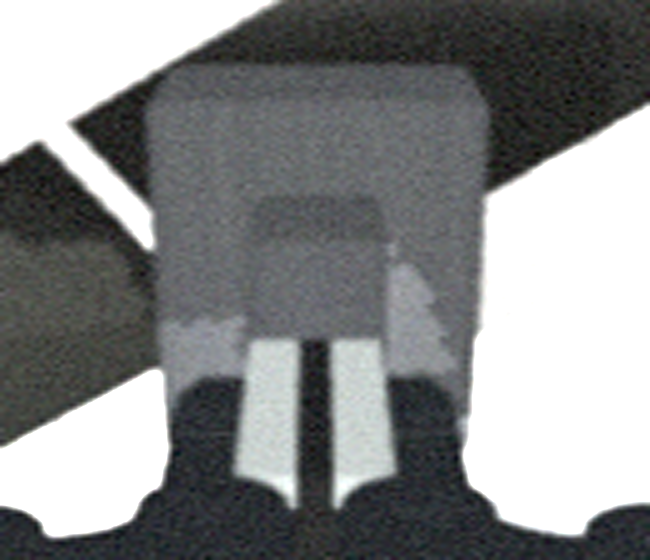

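```bash
python3 - <<'E'
from h import *
from bench import camera
o,p,Rm=pose()
c=camera("scene");np.savez("s3.npz",**c);P=cloud(c)
for x in (0.029,0,-.011): print(x,proj(c,p+np.array([0,0,x])))
for v in range(190,226,3): print(v,[(P[v,u]*1000).round().astype(int).tolist() for u in (228,232,235,238,242)])
E
```

```text
0.029 [235.78601232 208.49781241]
0 [236.30025609 215.84795204]
-0.011 [236.48935773 218.55080133]
190 [[587, -79, 197], [587, -69, 194], [597, -64, 203], [604, -58, 207], [600, -48, 201]]
193 [[583, -79, 183], [582, -69, 179], [593, -64, 188], [602, -58, 196], [597, -47, 187]]
196 [[585, -80, 175], [586, -70, 173], [597, -65, 183], [600, -58, 183], [585, -45, 164]]
199 [[574, -78, 153], [585, -70, 161], [591, -64, 165], [593, -57, 166], [594, -47, 164]]
202 [[471, -62, 28], [585, -71, 151], [590, -65, 154], [595, -58, 157], [599, -49, 158]]
205 [[482, -65, 28], [583, -71, 137], [587, -64, 140], [590, -57, 141], [494, -26, 28]]
208 [[493, -68, 28], [584, -72, 127], [586, -65, 127], [590, -58, 129], [515, -31, 40]]
211 [[516, -72, 40], [518, -61, 40], [588, -66, 118], [587, -58, 115], [527, -34, 41]]
214 [[525, -74, 39], [553, -68, 68], [575, -64, 92], [579, -57, 93], [561, -42, 69]]
217 [[536, -77, 39], [565, -71, 70], [584, -66, 91], [587, -59, 91], [571, -45, 68]]
220 [[548, -79, 42], [590, -76, 88], [592, -68, 89], [593, -61, 87], [584, -48, 73]]
223 [[580, -85, 68], [588, -76, 74], [593, -69, 78], [591, -61, 72], [590, -50, 67]]
```

Emit:
drive_tool:
  increments:
    - [0, 0, 0, 0, 0, 0, 0]
    - [0, 0, 0, 0, 0, 0, 0]
    - [0, 0, 0, 0, 0, 0, 0]
    - [0.02, 0, 0, 0, 0, 0, 0]
    - [0.01, 0, 0, 0, 0, 0, 0]
    - [0.008, 0, 0, 0, 0, 0, 0]

```text
time_s: 4.65
eef_pos: [0.5763, -0.061, 0.0461]
eef_rot: [0.199, -0.678, 0.199, 0.679]
wrist_force: [0.1, 0.1, 0.8]
opening: 0.498
```

```bash
python3 wsnap.py w4; python3 - <<'E'
from h import *
c=np.load("w4.npz");i=c["img"][150:290,190:320].astype(np.float32)
cv2.imwrite("pics/w4c.png",np.clip(cv2.resize(i,None,fx=5,fy=4,interpolation=cv2.INTER_CUBIC)*2.5,0,255).astype(np.uint8)[:,:,::-1])
E
```

```text
[ 0.5763 -0.061   0.0461] -122.62 4.65 0.12
```

View pics/w4c.png

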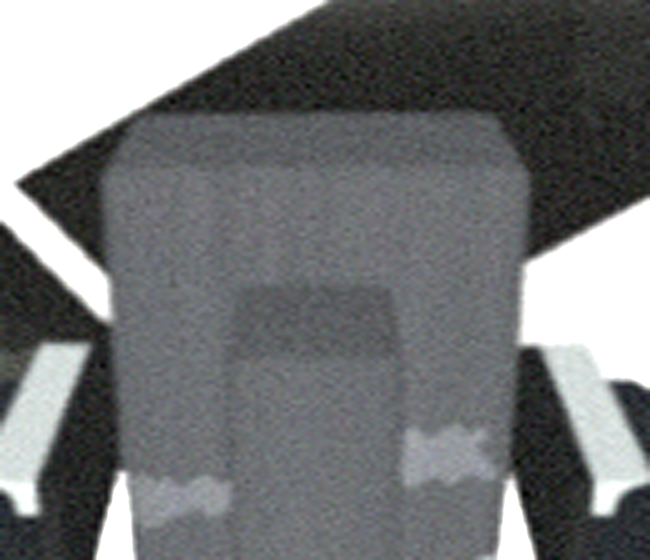

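Emit:
drive_tool:
  increments:
    - [0, 0, 0, 0, 0, 0, -1]
    - [0, 0, 0, 0, 0, 0, -1]
    - [0, 0, 0, 0, 0, 0, -1]
    - [0, 0, 0, 0, 0, 0, -1]

```text
time_s: 5.2
eef_pos: [0.5768, -0.0614, 0.0472]
eef_rot: [-0.199, 0.679, -0.199, -0.678]
wrist_force: [-0.3, -1.0, 2.1]
opening: 0.173
```

Emit:
drive_tool:
  increments:
    - [-0.02, 0, 0, 0, 0, 0, -1]
    - [-0.03, 0, 0, -8, 0, 0, -1]
    - [-0.03, 0, 0, -8, 0, 0, -1]
    - [-0.01, 0, 0, -8, 0, 0, -1]
    - [0, 0, 0, -8.7, 0, 0, -1]

```text
time_s: 5.82
eef_pos: [0.5771, -0.061, 0.1388]
eef_rot: [0.002, 0.708, 0.002, -0.706]
wrist_force: [-0.2, -0.1, -5.7]
opening: 0.178
```

```bash
python3 -c "
from h import *
plan(0.553,-0.419,0.13,90)"
```

```text
t=5.8 pos [ 0.5771 -0.061   0.1388] yaw -89.6 q6 1.25 open 0.178 F [-0.2 -0.1 -5.7]
turn rx=0.36 (full rotvec [ 0.36 -0.13 -0.03]); then shift tool dx=0.0088 dy=0.3580 dz=0.0241; min rows lat 5.7 turn 0.0
```

Emit:
drive_tool:
  increments:
    - [0, 0.045, 0.003, 0.3, 0, 0, -1]
    - [0, 0.045, 0.003, 0, 0, 0, -1]
    - [0, 0.045, 0.003, 0, 0, 0, -1]
    - [0, 0.045, 0.003, 0, 0, 0, -1]
    - [0, 0.045, 0.003, 0, 0, 0, -1]
    - [0, 0.045, 0.003, 0, 0, 0, -1]
    - [0, 0.045, 0.003, 0, 0, 0, -1]
    - [0, 0.043, 0.003, 0, 0, 0, -1]
    - [0, 0, 0, 0, 0, 0, -1]

```text
time_s: 6.95
eef_pos: [0.55, -0.4224, 0.1369]
eef_rot: [0.002, -0.707, 0.003, 0.707]
wrist_force: [-0.2, 1.0, -5.4]
opening: 0.174
```

```bash
python3 -c "
from h import *
plan(0.553,-0.419,0.013,90)";python3 wsnap.py w5
```

```text
t=7.0 pos [ 0.55   -0.4224  0.1369] yaw -90.4 q6 0.75 open 0.174 F [-0.2  1.  -5.4]
turn rx=-0.45 (full rotvec [-0.45  0.01 -0.05]); then shift tool dx=0.1239 dy=-0.0034 dz=-0.0030; min rows lat 0.1 turn 0.0
[ 0.55   -0.4224  0.1369] -90.45 6.95 0.05
```

View pics/w5.png

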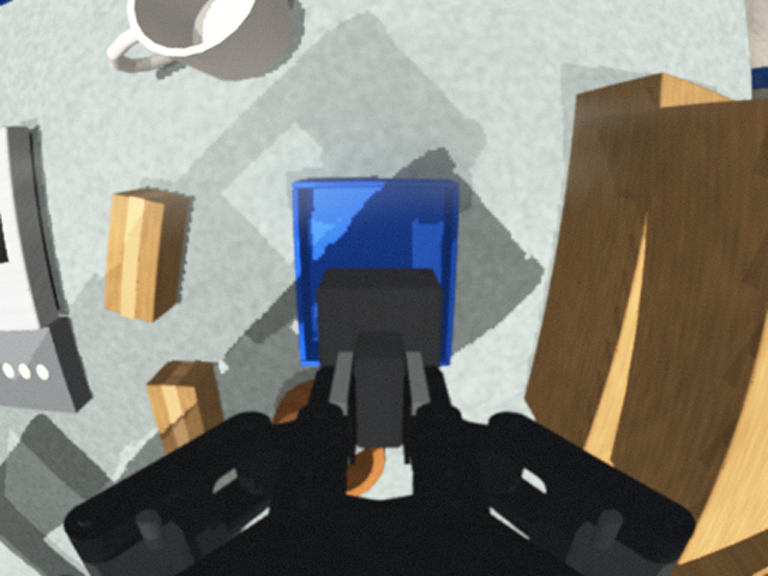

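Emit:
drive_tool:
  increments:
    - [0.035, -0.0034, -0.003, -0.4, 0, 0, -1]
    - [0.035, 0, 0, 0, 0, 0, -1]
    - [0.03, 0, 0, 0, 0, 0, -1]
    - [0.015, 0, 0, 0, 0, 0, -1]
    - [0.0075, 0, 0, 0, 0, 0, -1]
    - [0, 0, 0, 0, 0, 0, -1]

```text
time_s: 7.75
eef_pos: [0.5546, -0.4155, 0.0147]
eef_rot: [0.001, 0.707, 0.001, -0.707]
wrist_force: [0.1, -0.2, -5.0]
opening: 0.176
```

Emit:
drive_tool:
  increments:
    - [0.003, 0, 0, 0, 0, 0, -1]
    - [0, 0, 0, 0, 0, 0, -1]
    - [0, 0, 0, 0, 0, 0, -0.2]
    - [0, 0, 0, 0, 0, 0, -0.2]
    - [0, 0, 0, 0, 0, 0, -0.2]
    - [-0.04, 0, 0, 0, 0, 0, -0.2]
    - [-0.04, 0, 0, 0, 0, 0, -0.2]
    - [-0.04, 0, 0, 0, 0, 0, 0.5]
    - [0, 0, 0, 0, 0, 0, 1]

```text
time_s: 8.88
eef_pos: [0.5565, -0.4179, 0.1367]
eef_rot: [0.003, 0.709, -0.001, -0.705]
wrist_force: [-0.7, -0.2, 0.8]
opening: 0.809
```

```bash
python3 wsnap.py w6;python3 -c "
from h import *
plan(0.5,-0.05,0.15,90+3+90,sym=False)
plan(0.5,-0.05,0.15,3,sym=False)"
```

```text
[ 0.5565 -0.4179  0.1367] -89.82 8.875 0.056
t=8.9 pos [ 0.5554 -0.4168  0.1338] yaw -89.8 q6 0.75 open 0.890 F [-0.1 -0.3 -0.7]
turn rx=87.17 (full rotvec [ 8.717e+01 -2.900e-01 -2.000e-02]); then shift tool dx=-0.0162 dy=0.0361 dz=0.3692; min rows lat 5.9 turn 8.1
t=8.9 pos [ 0.5554 -0.4168  0.1338] yaw -89.8 q6 0.75 open 0.890 F [-0.1 -0.3 -0.7]
turn rx=-92.83 (full rotvec [-9.283e+01  2.000e-02 -3.000e-01]); then shift tool dx=-0.0162 dy=-0.0361 dz=-0.3692; min rows lat 5.9 turn 8.7
```

View pics/w6.png

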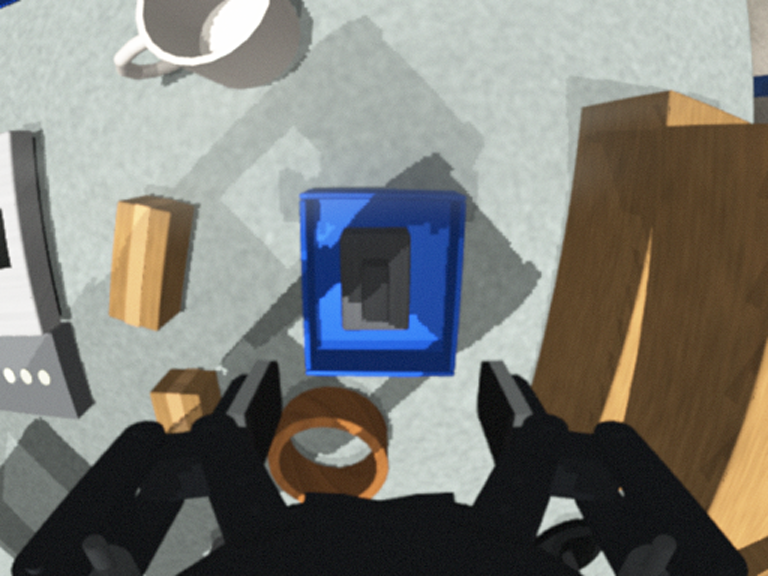

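```bash
python3 - <<'E'
from h import *
c=dict(np.load("w6.npz"));p=c["p"];Rm=R.from_matrix(c["Rm"]);P=wcloud(c,p,Rm)
L=((P-p)@c["Rm"]*1000)
for v in (241,243,246,250,255,262,270,280):
    row=L[v,120:400];m=(row[:,0]<5)&(np.abs(row[:,2])<40)
    y=row[m];print(v,"u",np.where(m)[0][[0,-1]]+120, "left",[t.round().astype(int).tolist() for t in y[y[:,1]<0][[0,len(y[y[:,1]<0])//2,-1]]],"right",[t.round().astype(int).tolist() for t in y[y[:,1]>0][[0,-1]]]) if m.sum() else print(v)
E
```

```text
241 u [170 335] left [[-37, -41, -12], [-35, -38, -11], [-33, -35, -10]] right [[-34, 34, -11], [-37, 40, -12]]
243 u [169 336] left [[-39, -41, -12], [-38, -37, -12], [-33, -34, -10]] right [[-31, 34, -8], [-38, 41, -12]]
246 u [167 338] left [[-41, -42, -11], [-42, -37, -12], [-32, -35, -7]] right [[-33, 34, -8], [-42, 41, -12]]
250 u [159 346] left [[-39, -47, -8], [-46, -37, -12], [-31, -35, -4]] right [[-30, 34, -4], [-39, 46, -8]]
255 u [153 352] left [[-44, -48, -8], [-51, -38, -12], [-31, -35, -2]] right [[-33, 34, -2], [-44, 48, -8]]
262 u [149 356] left [[-51, -48, -8], [-56, -37, -12], [-32, -35, 2]] right [[-33, 34, 2], [-51, 48, -8]]
270 u [145 360] left [[-58, -48, -8], [-63, -36, -12], [-32, -35, 7]] right [[-33, 34, 7], [-58, 47, -8]]
280 u [130 375] left [[-74, -48, -13], [-68, -39, -9], [-39, -35, 9]] right [[-39, 34, 9], [-74, 48, -13]]
```

Emit:
drive_tool:
  increments:
    - [0, 0, 0, -10.3, 0, 0, 1]
    - [0, 0, 0, -10.3, 0, 0, 1]
    - [0, 0, 0, -10.3, 0, 0, 1]
    - [0, 0, 0, -10.3, 0, 0, 1]
    - [0, 0, 0, -10.3, 0, 0, 1]
    - [0, 0, 0, -10.3, 0, 0, 1]
    - [0, 0, 0, -10.3, 0, 0, 1]
    - [0, 0, 0, -10.3, 0, 0, 1]
    - [0, 0, 0, -10.3, 0, 0, 1]
    - [0, 0, 0, 0, 0, 0, 1]

```text
time_s: 10.18
eef_pos: [0.5536, -0.4149, 0.1294]
eef_rot: [0.511, 0.488, 0.513, -0.488]
wrist_force: [0.6, 0.4, -0.2]
opening: 0.998
```

```bash
python3 - <<'E'
from h import *
c=dict(np.load("w2.npz"));p=c["p"];Rm=R.from_matrix(c["Rm"])
for u,v in ((275,430),(430,420),(430,462),(280,474),(322,448)):
    print(wrayz(c,p,Rm,(80+(u+.5)/3.5-.5,10+(v+.5)/3.2-.5),0.028).round(4))
plan(0.4193,-0.024,0.13,3)
E
```

```text
[0.4743 0.0324 0.028 ]
[ 0.4774 -0.0446  0.028 ]
[ 0.4554 -0.0439  0.028 ]
[0.4505 0.0314 0.028 ]
[0.4639 0.009  0.028 ]
t=10.2 pos [ 0.5536 -0.4149  0.1294] yaw 2.8 q6 -0.86 open 0.998 F [ 0.6  0.4 -0.2]
turn rx=-0.22 (full rotvec [-0.22 -0.12  0.1 ]); then shift tool dx=-0.0006 dy=-0.1136 dz=-0.3974; min rows lat 6.4 turn 0.0
```

Emit:
drive_tool:
  increments:
    - [0, -0.0126, -0.0442, -0.2, 0, 0, 1]
    - [0, -0.0126, -0.0442, 0, 0, 0, 1]
    - [0, -0.0126, -0.0442, 0, 0, 0, 1]
    - [0, -0.0126, -0.0442, 0, 0, 0, 1]
    - [0, -0.0126, -0.0442, 0, 0, 0, 1]
    - [0, -0.0126, -0.0442, 0, 0, 0, 1]
    - [0, -0.0126, -0.0442, 0, 0, 0, 1]
    - [0, -0.0126, -0.0442, 0, 0, 0, 1]
    - [0, -0.0126, -0.0442, 0, 0, 0, 1]
    - [0, 0, 0, 0, 0, 0, 1]

```text
time_s: 11.42
eef_pos: [0.4182, -0.0219, 0.1304]
eef_rot: [0.513, 0.486, 0.514, -0.487]
wrist_force: [0.8, 0.1, -0.4]
opening: 1.0
```

Emit:
drive_tool:
  increments:
    - [0.03, 0, 0, 0, 0, 0, 1]
    - [0.02, 0, 0, 0, 0, 0, 1]
    - [0.02, 0, 0, 0, 0, 0, 1]
    - [0, 0, 0, 0, 0, 0, 1]

```text
time_s: 11.92
eef_pos: [0.4186, -0.0247, 0.0597]
eef_rot: [0.511, 0.487, 0.514, -0.488]
wrist_force: [0.0, 0.3, -0.8]
opening: 0.997
```

```bash
python3 wsnap.py w7;python3 - <<'E'
from h import *
plan(0.4193,-0.024,-0.0185,3)
c=dict(np.load("w7.npz"));p=c["p"];Rm=R.from_matrix(c["Rm"]);P=wcloud(c,p,Rm)
L=((P-p)@c["Rm"]*1000)
m=(abs(L[...,1])>30)&(abs(L[...,1])<62)&(abs(L[...,2])<14)&(L[...,0]<-20)
q=L[m];
for s in (-1,1):
    t=q[q[:,1]*s>0];print("tip x",np.percentile(t[:,0],[95,98,99.5]).round(1)); t=t[t[:,0]>np.percentile(t[:,0],98)-8];print("y range",np.percentile(t[:,1],[1,99]).round(1),"z",np.percentile(t[:,2],[1,99]).round(1))
E
```

```text
[ 0.4186 -0.0247  0.0597] 2.9 11.925 0.032
t=12.0 pos [ 0.4195 -0.0249  0.0607] yaw 2.9 q6 -0.39 open 0.996 F [-1.3  0.7  0.1]
turn rx=-0.07 (full rotvec [-0.07 -0.03  0.1 ]); then shift tool dx=0.0792 dy=-0.0001 dz=-0.0009; min rows lat 0.0 turn 0.0
tip x [-47.6 -42.3 -38.7]
y range [-54.8 -41.4] z [-11.8  10.5]
tip x [-46.8 -42.1 -38.3]
y range [43.  55.9] z [-11.8  10.3]
```

View pics/w7.png

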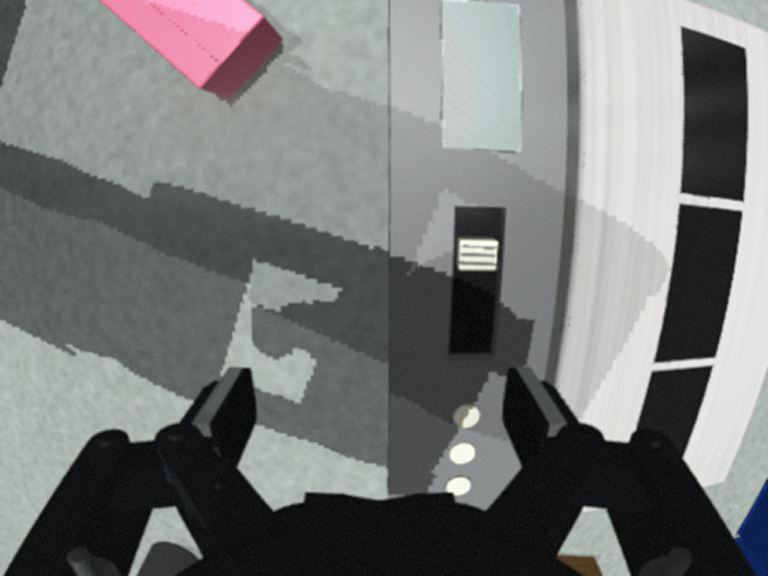

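Emit:
drive_tool:
  increments:
    - [0.03, 0, 0, 0, 0, 0, 1]
    - [0.02, 0, 0, 0, 0, 0, 1]
    - [0.01, 0, 0, 0, 0, 0, 1]
    - [0.005, 0, 0, 0, 0, 0, 1]
    - [0.003, 0, 0, 0, 0, 0, 1]
    - [0, 0, 0, 0, 0, 0, 1]

```text
time_s: 12.72
eef_pos: [0.4202, -0.0246, -0.0064]
eef_rot: [0.513, 0.487, 0.513, -0.486]
wrist_force: [0.1, 0.0, -0.1]
opening: 1.001
```

```bash
python3 wsnap.py w8;python3 - <<'E'
from h import *
plan(0.4193,-0.024,-0.0165,3)
c=dict(np.load("w8.npz"));p=c["p"];Rm=R.from_matrix(c["Rm"]);P=wcloud(c,p,Rm)
L=((P-p)@c["Rm"]*1000)
for v in range(236,290,6): print(v,[L[v,u].round().astype(int).tolist()+[int(1000*P[v,u,2])] for u in range(336,372,6)])
E
```

```text
[ 0.4202 -0.0246 -0.0064] 3.07 12.725 0.005
t=12.8 pos [ 0.4203 -0.0246 -0.0064] yaw 3.1 q6 -0.40 open 1.004 F [-0.8 -0.9 -0.6]
turn rx=0.07 (full rotvec [ 0.07  0.02 -0.04]); then shift tool dx=0.0101 dy=-0.0009 dz=-0.0006; min rows lat 0.0 turn 0.0
236 [[-25, 45, -9, 18], [-27, 48, -9, 20], [-25, 52, -9, 18], [-27, 55, -9, 20], [-32, 57, -12, 25], [-32, 60, -12, 25]]
242 [[-25, 46, -5, 19], [-27, 49, -6, 20], [-26, 52, -5, 19], [-27, 56, -6, 20], [-31, 57, -8, 25], [-34, 60, -9, 27]]
248 [[-26, 46, -2, 19], [-44, 43, -11, 37], [-44, 46, -11, 37], [-45, 49, -11, 38], [-34, 57, -6, 27], [-33, 61, -5, 27]]
254 [[-27, 46, 1, 20], [-44, 43, -8, 38], [-51, 44, -12, 44], [-50, 47, -11, 43], [-44, 53, -8, 37], [-33, 61, -1, 26]]
260 [[-36, 44, 0, 29], [-45, 44, -5, 38], [-55, 43, -11, 48], [-56, 45, -11, 49], [-56, 48, -11, 49], [-50, 54, -8, 43]]
266 [[-37, 44, 3, 30], [-47, 44, -3, 40], [-54, 44, -7, 47], [-61, 44, -11, 54], [-61, 47, -11, 54], [-60, 50, -10, 53]]
272 [[-39, 44, 5, 32], [-49, 43, -1, 42], [-56, 43, -5, 49], [-63, 44, -10, 56], [-65, 45, -11, 58], [-66, 48, -11, 59]]
278 [[-41, 43, 8, 34], [-48, 44, 3, 41], [-57, 44, -2, 50], [-64, 44, -7, 57], [-70, 44, -11, 64], [-71, 46, -11, 64]]
284 [[-43, 43, 10, 36], [-52, 43, 4, 45], [-59, 44, 0, 52], [-65, 44, -5, 59], [-73, 43, -10, 66], [-74, 45, -11, 67]]
```

View pics/w8.png

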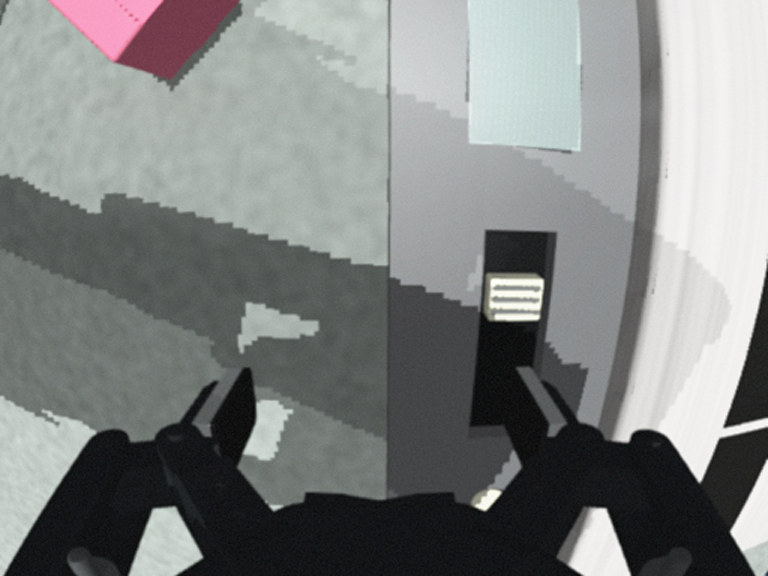

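Emit:
drive_tool:
  increments:
    - [0.005, -0.0005, 0, 0, 0, 0, 1]
    - [0.003, 0, 0, 0, 0, 0, 1]
    - [0.002, 0, 0, 0, 0, 0, 1]
    - [0, 0, 0, 0, 0, 0, 1]

```text
time_s: 13.28
eef_pos: [0.4193, -0.0244, -0.017]
eef_rot: [0.513, 0.486, 0.513, -0.486]
wrist_force: [0.6, 0.2, -0.4]
opening: 1.0
```

Emit:
drive_tool:
  increments:
    - [0, 0, -0.008, 0, 0, 0, 1]
    - [0, 0, -0.006, 0, 0, 0, 1]
    - [0, 0, -0.005, 0, 0, 0, 1]
    - [0, 0, -0.004, 0, 0, 0, 1]
    - [0, 0, 0, 0, 0, 0, 1]

```text
time_s: 13.9
eef_pos: [0.4181, -0.0011, -0.0168]
eef_rot: [0.513, 0.486, 0.513, -0.486]
wrist_force: [1.0, -0.2, 0.0]
opening: 0.999
```

Emit:
drive_tool:
  increments:
    - [0, 0, -0.003, 0, 0, 0, 1]
    - [0, 0, -0.002, 0, 0, 0, 1]
    - [0, 0, 0, 0, 0, 0, 1]

```text
time_s: 14.28
eef_pos: [0.4181, 0.0022, -0.0167]
eef_rot: [0.514, 0.486, 0.513, -0.487]
wrist_force: [-1.7, -10.1, -0.3]
opening: 1.0
```

Emit:
drive_tool:
  increments:
    - [0, 0, -0.002, 0, 0, 0, 1]
    - [0, 0, 0, 0, 0, 0, 1]

```text
time_s: 14.52
eef_pos: [0.4182, 0.0025, -0.0166]
eef_rot: [0.514, 0.486, 0.512, -0.488]
wrist_force: [-3.1, -19.3, -2.7]
opening: 1.002
```

Emit:
drive_tool:
  increments:
    - [0, 0, 0.007, 0, 0, 0, 1]
    - [-0.03, 0, 0, 0, 0, 0, 1]
    - [-0.04, 0, 0, 0, 0, 0, 1]
    - [-0.04, 0, 0, 0, 0, 0, 1]
    - [0, 0, 0.02, 0, 0, 0, 0.5]
    - [0, 0, 0, 0, 0, 0, 0.5]

```text
time_s: 15.28
eef_pos: [0.4197, -0.0219, 0.0937]
eef_rot: [0.513, 0.487, 0.513, -0.486]
wrist_force: [0.4, -0.3, 0.1]
opening: 0.748
```

```bash
python3 wsnap.py w9
```

```text
[ 0.4197 -0.0219  0.0937] 3.0 15.275 0.023
```

View pics/w9.png

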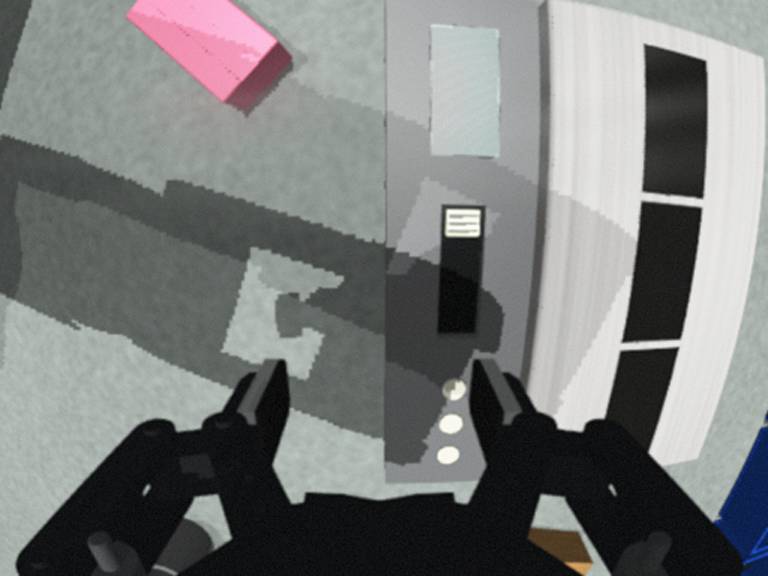

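Emit:
drive_tool:
  increments:
    - [0, 0, 0, -10.3, 0, 0, 0.5]
    - [0, 0, 0, -10.3, 0, 0, 0.5]
    - [0, 0, 0, -10.3, 0, 0, 0.5]
    - [0, 0, 0, -10.3, 0, 0, 0.5]
    - [0, 0, 0, -10.3, 0, 0, 0.5]
    - [0, 0, 0, -10.3, 0, 0, 0.5]
    - [0, 0, 0, -10.4, 0, 0, 0.5]

```text
time_s: 16.2
eef_pos: [0.4183, -0.0204, 0.0922]
eef_rot: [0.701, 0.089, 0.702, -0.088]
wrist_force: [-1.1, -1.1, 0.2]
opening: 0.753
```

```bash
python3 -c "
from h import *
plan(0.5697,-0.2558,0.09,75.2)"
```

```text
t=16.2 pos [ 0.4183 -0.0204  0.0922] yaw 75.6 q6 -1.65 open 0.753 F [-1.1 -1.1  0.2]
turn rx=0.43 (full rotvec [ 0.43 -0.14 -0.04]); then shift tool dx=0.0022 dy=-0.1889 dz=0.2065; min rows lat 3.3 turn 0.0
```

Emit:
drive_tool:
  increments:
    - [0, -0.038, 0.0413, 0.4, 0, 0, 0.5]
    - [0, -0.038, 0.0413, 0, 0, 0, 0.5]
    - [0, -0.038, 0.0413, 0, 0, 0, 0.5]
    - [0, -0.038, 0.0413, 0, 0, 0, 0.5]
    - [0, -0.037, 0.0413, 0, 0, 0, 0.5]
    - [0, 0, 0, 0, 0, 0, 0.5]
    - [0, 0, 0, 0, 0, 0, 0.5]

```text
time_s: 17.08
eef_pos: [0.5686, -0.2561, 0.0915]
eef_rot: [0.7, 0.094, 0.702, -0.092]
wrist_force: [0.6, -0.3, 0.1]
opening: 0.748
```

```bash
python3 wsnap.py w10; python3 -c "
from h import *
plan(0.5697,-0.2558,-0.025,75.2)
c=dict(np.load('w10.npz'));p=c['p'];Rm=R.from_matrix(c['Rm']);P=wcloud(c,p,Rm);z=P[...,2];L=(P-p)@c['Rm']
m=(abs(z-.042)<.006)&(abs(L[...,1])<.06)&(abs(L[...,2])<.07)
n,l,s,ce=cv2.connectedComponentsWithStats(m.astype(np.uint8));i=1+np.argmax(s[1:,4]);print(cv2.minAreaRect((P[l==i][:,:2]*1000).astype(np.float32)))
"
```

```text
[ 0.5686 -0.2561  0.0915] 74.87 17.075 0.028
t=17.1 pos [ 0.5686 -0.2557  0.092 ] yaw 74.9 q6 -1.92 open 0.748 F [ 0.7  0.3 -0. ]
turn rx=-0.29 (full rotvec [-0.29 -0.15 -0.09]); then shift tool dx=0.1170 dy=0.0002 dz=0.0011; min rows lat 0.0 turn 0.0
((569.4387817382812, -255.70521545410156), (42.43509292602539, 85.3012466430664), 75.72115325927734)
```

View pics/w10.png

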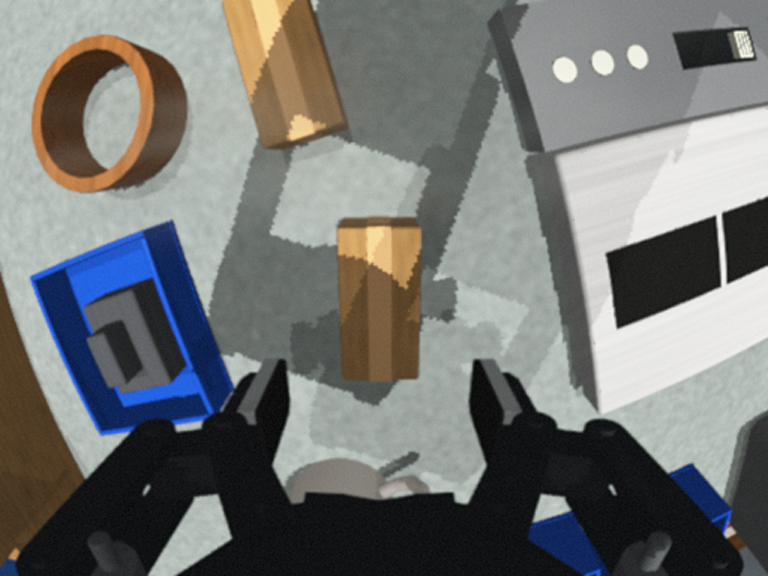

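Emit:
drive_tool:
  increments:
    - [0.04, 0, 0.0006, 0, 0, 0, 0.5]
    - [0.04, 0, 0, 0, 0, 0, 0.5]
    - [0.025, 0, 0, 0, 0, 0, 0.5]
    - [0.01, 0, 0, 0, 0, 0, 0.5]
    - [0, 0, 0, 0, 0, 0, -1]
    - [0, 0, 0, 0, 0, 0, -1]
    - [0, 0, 0, 0, 0, 0, -1]
    - [0, 0, 0, 0, 0, 0, -1]

```text
time_s: 18.12
eef_pos: [0.5706, -0.258, -0.0209]
eef_rot: [0.701, 0.093, 0.701, -0.093]
wrist_force: [-0.8, 0.1, 2.5]
opening: 0.48
```

Emit:
drive_tool:
  increments:
    - [-0.03, 0, 0, 0, 0, 0, -1]
    - [-0.04, 0, 0, 10.3, 0, 0, -1]
    - [-0.03, 0, 0, 10.3, 0, 0, -1]
    - [0, 0, 0, 10.3, 0, 0, -1]
    - [0, 0, 0, 10.3, 0, 0, -1]
    - [0, 0, 0, 10.3, 0, 0, -1]
    - [0, 0, 0, 10.3, 0, 0, -1]
    - [0, 0, 0, 10.1, 0, 0, -1]

```text
time_s: 19.12
eef_pos: [0.5699, -0.2578, 0.0782]
eef_rot: [0.511, 0.488, 0.511, -0.488]
wrist_force: [-0.2, -0.9, -1.9]
opening: 0.489
```

```bash
python3 -c "
from h import *
plan(0.5937,-0.0849,0.07,3)"
```

```text
t=19.1 pos [ 0.5699 -0.2578  0.0782] yaw 2.6 q6 -0.66 open 0.489 F [-0.2 -0.9 -1.9]
turn rx=-0.37 (full rotvec [-0.37 -0.01  0.01]); then shift tool dx=0.0082 dy=0.0328 dz=-0.1714; min rows lat 2.7 turn 0.0
```

Emit:
drive_tool:
  increments:
    - [0, 0.0082, -0.0428, -0.3, 0, 0, -1]
    - [0, 0.0082, -0.0428, 0, 0, 0, -1]
    - [0, 0.0082, -0.0428, 0, 0, 0, -1]
    - [0, 0.0082, -0.0428, 0, 0, 0, -1]
    - [0, 0, 0, 0, 0, 0, -1]
    - [0, 0, 0, 0, 0, 0, -1]

```text
time_s: 19.88
eef_pos: [0.5933, -0.0852, 0.0783]
eef_rot: [0.514, 0.485, 0.514, -0.485]
wrist_force: [0.2, 0.1, -2.6]
opening: 0.483
```

```bash
cat > held.py <<'E'
from h import *
from wsnap import snap
import sys
# held carton: fit top face (visible part) in tool frame: front (camera-side, -z) edge & bottom
def held(n):
    c,p,Rm=snap(n);P=wcloud(c,p,Rm);L=(P-p)@Rm.as_matrix()
    # end face towards camera: plane z ~ -42..; collect points with |y|<17, x in (-70,-25) 
    m=(abs(L[...,1])<0.017)&(L[...,2]<-0.025)&(L[...,2]>-0.07)&(L[...,0]>-0.075)&(L[...,0]<-0.01)
    q=L[m]*1000;print("front face z pct",np.percentile(q[:,2],[2,10,25,50]).round(1),"top x pct",np.percentile(q[:,0],[2,10,50,98]).round(1),"n",len(q))
    f=q[(q[:,2]<np.percentile(q[:,2],25)+1)]
    zc=np.median(f[:,2])+42;print("-> carton centre tool z offset",zc.round(1),"mm ; world off",(Rm.as_matrix()[:,2]*zc).round(1))
    return zc
if __name__=="__main__": held(sys.argv[1])
E
python3 held.py w11; python3 -c "
from h import *
plan(0.5937,-0.0849,0.02,3)"
```

```text
[ 0.5933 -0.0852  0.0783] 3.31 19.875 0.024
front face z pct [-44.5 -44.3 -44.  -39.2] top x pct [-63.3 -62.8 -61.8 -25.3] n 6162
-> carton centre tool z offset -2.1 mm ; world off [-0.1  2.1 -0. ]
t=19.9 pos [ 0.5933 -0.0858  0.0783] yaw 3.3 q6 -0.40 open 0.481 F [ 0.5  0.1 -1.7]
turn rx=0.25 (full rotvec [ 0.25  0.03 -0.01]); then shift tool dx=0.0583 dy=0.0004 dz=-0.0009; min rows lat 0.0 turn 0.0
```

View pics/w11.png

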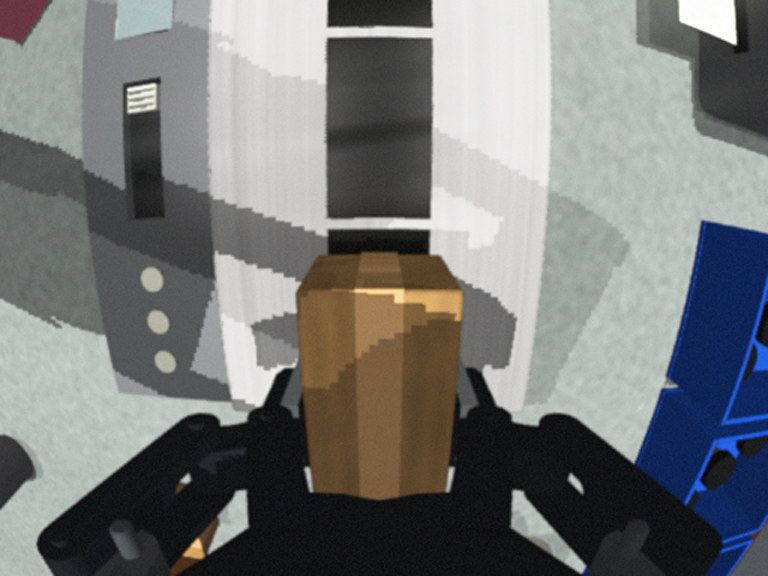

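Emit:
drive_tool:
  increments:
    - [0.02, 0.0004, 0.0015, 0.2, 0, 0, -1]
    - [0.02, 0, 0, 0, 0, 0, -1]
    - [0.013, 0, 0, 0, 0, 0, -1]
    - [0.005, 0, 0, 0, 0, 0, -1]
    - [0, 0, 0, 0, 0, 0, -1]

```text
time_s: 20.55
eef_pos: [0.5937, -0.0865, 0.0199]
eef_rot: [0.513, 0.486, 0.513, -0.487]
wrist_force: [-0.3, -0.2, -2.5]
opening: 0.486
```

```bash
python3 -c "
from h import *
plan(0.5937,-0.087,0.019,3)"
```

```text
t=20.6 pos [ 0.5937 -0.0865  0.0199] yaw 3.1 q6 -0.40 open 0.486 F [-0.3 -0.2 -2.5]
turn rx=0.07 (full rotvec [ 0.07 -0.01  0.03]); then shift tool dx=0.0009 dy=-0.0000 dz=0.0005; min rows lat 0.0 turn 0.0
```

Release, lift, next to carton B (jaw azimuth 91).

Emit:
drive_tool:
  increments:
    - [0.0005, 0, 0, 0, 0, 0, 0.4]
    - [0, 0, 0, 0, 0, 0, 0.4]
    - [0, 0, 0, 0, 0, 0, 0.4]
    - [-0.03, 0, 0, 0, 0, 0, 0.4]
    - [-0.04, 0, 0, -10.3, 0, 0, 0.4]
    - [0, 0, 0, -10.3, 0, 0, 0.5]
    - [0, 0, 0, -10.3, 0, 0, 0.5]
    - [0, 0, 0, -10.3, 0, 0, 0.5]
    - [0, 0, 0, -10.3, 0, 0, 0.5]
    - [0, 0, 0, -10.3, 0, 0, 0.5]

```text
time_s: 21.8
eef_pos: [0.5939, -0.0865, 0.0899]
eef_rot: [0.691, 0.152, 0.69, -0.152]
wrist_force: [0.7, 0.6, 0.1]
opening: 0.751
```

Emit:
drive_tool:
  increments:
    - [0, 0, 0, -10.3, 0, 0, 0.5]
    - [0, 0, 0, -10.3, 0, 0, 0.5]
    - [0, 0, 0, -5.6, 0, 0, 0.5]

```text
time_s: 22.18
eef_pos: [0.5939, -0.0865, 0.0899]
eef_rot: [0.707, -0.008, 0.707, 0.008]
wrist_force: [0.8, -0.1, 0.1]
opening: 0.75
```

```bash
python3 -c "
from h import *
plan(0.4335,-0.2685,0.09,91)"; python3 wsnap.py w12
```

```text
t=22.2 pos [ 0.5939 -0.0865  0.0899] yaw 91.3 q6 -1.94 open 0.750 F [ 0.8 -0.1  0.1]
turn rx=0.31 (full rotvec [0.31 0.02 0.01]); then shift tool dx=-0.0001 dy=-0.1792 dz=-0.1636; min rows lat 2.9 turn 0.0
[ 0.5939 -0.0865  0.0899] 91.31 22.175 0.747
```

View pics/w12.png

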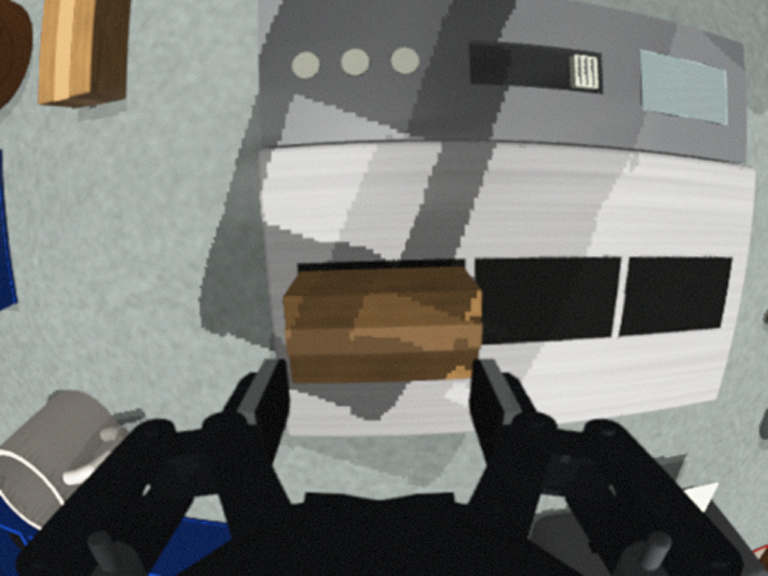

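Emit:
drive_tool:
  increments:
    - [0, -0.0448, -0.0409, 0.3, 0, 0, 0.5]
    - [0, -0.0448, -0.0409, 0, 0, 0, 0.5]
    - [0, -0.0448, -0.0409, 0, 0, 0, 0.5]
    - [0, -0.0448, -0.0409, 0, 0, 0, 0.5]
    - [0, 0, 0, 0, 0, 0, 0.5]
    - [0, 0, 0, 0, 0, 0, 0.5]

```text
time_s: 22.98
eef_pos: [0.433, -0.2682, 0.0899]
eef_rot: [0.707, -0.004, 0.707, 0.004]
wrist_force: [-1.0, -0.6, 0.0]
opening: 0.753
```

```bash
cat > look.py <<'E'
from h import *
from wsnap import snap
import sys
n,tx,ty,yw=sys.argv[1],*map(float,sys.argv[2:5])
c,p,Rm=snap(n);P=wcloud(c,p,Rm);z=P[...,2];L=(P-p)@Rm.as_matrix()
m=(abs(z-.042)<.006)&(abs(L[...,1])<.06)&(abs(L[...,2])<.07)
k,l,s,ce=cv2.connectedComponentsWithStats(m.astype(np.uint8))
if k>1:
    i=1+np.argmax(s[1:,4]);r=cv2.minAreaRect((P[l==i][:,:2]*1000).astype(np.float32));print("carton",np.round(r[0],1),np.round(r[1],1),round(r[2],1))
    jw=r[2] if r[1][0]<r[1][1] else r[2]+90
    print("by look: jaw",round(jw%180,1));plan(r[0][0]/1000,r[0][1]/1000,-0.0215,jw)
plan(tx,ty,-0.0215,yw)
E
python3 look.py w13 0.4335 -0.2685 91
```

```text
[ 0.433  -0.2682  0.0899] 90.65 22.975 0.035
carton [ 433.5 -269.3] [85.5 42.4] 0.9
by look: jaw 90.9
t=23.0 pos [ 0.4334 -0.2676  0.0898] yaw 90.8 q6 -2.37 open 0.748 F [ 0.2 -0.   0.2]
turn rx=-0.15 (full rotvec [-0.15  0.03 -0.  ]); then shift tool dx=0.1113 dy=-0.0017 dz=0.0001; min rows lat 0.0 turn 0.0
t=23.0 pos [ 0.4334 -0.2676  0.0898] yaw 90.8 q6 -2.37 open 0.748 F [ 0.2 -0.   0.2]
turn rx=-0.24 (full rotvec [-0.24  0.03 -0.  ]); then shift tool dx=0.1113 dy=-0.0009 dz=0.0001; min rows lat 0.0 turn 0.0
```

View pics/w13.png

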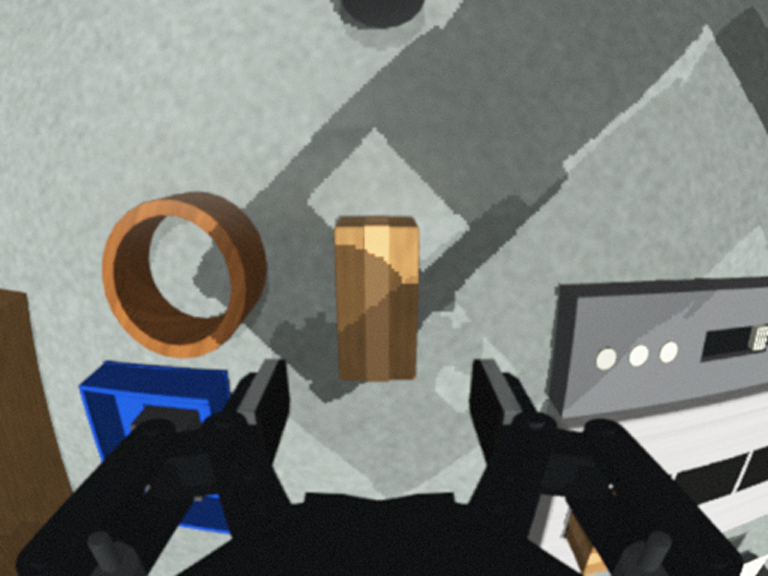

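Emit:
drive_tool:
  increments:
    - [0.04, -0.0012, 0, 0, 0, 0, 0.5]
    - [0.04, 0, 0, 0, 0, 0, 0.5]
    - [0.022, 0, 0, 0, 0, 0, 0.5]
    - [0.01, 0, 0, 0, 0, 0, 0.5]
    - [0, 0, 0, 0, 0, 0, -1]
    - [0, 0, 0, 0, 0, 0, -1]
    - [0, 0, 0, 0, 0, 0, -1]
    - [0, 0, 0, 0, 0, 0, -1]

```text
time_s: 24.02
eef_pos: [0.4331, -0.2695, -0.0218]
eef_rot: [0.707, -0.005, 0.707, 0.005]
wrist_force: [0.5, 1.0, 0.4]
opening: 0.487
```

Emit:
drive_tool:
  increments:
    - [-0.03, 0, 0, 0, 0, 0, -1]
    - [-0.04, 0, 0, 9.8, 0, 0, -1]
    - [-0.04, 0, 0, 9.8, 0, 0, -1]
    - [0, 0, 0, 9.8, 0, 0, -1]
    - [0, 0, 0, 9.8, 0, 0, -1]
    - [0, 0, 0, 9.8, 0, 0, -1]
    - [0, 0, 0, 9.8, 0, 0, -1]
    - [0, 0, 0, 9.8, 0, 0, -1]
    - [0, 0, 0, 9.8, 0, 0, -1]
    - [0, 0, 0, 9.6, 0, 0, -1]

```text
time_s: 25.28
eef_pos: [0.4327, -0.2692, 0.0878]
eef_rot: [0.511, 0.489, 0.511, -0.489]
wrist_force: [-0.2, -0.5, -2.6]
opening: 0.483
```

```bash
python3 -c "
from h import *
plan(0.589,0.005,0.09,3)"
```

```text
t=25.3 pos [ 0.4327 -0.2692  0.0878] yaw 2.4 q6 -0.83 open 0.483 F [-0.2 -0.5 -2.6]
turn rx=-0.56 (full rotvec [-0.56 -0.   -0.  ]); then shift tool dx=-0.0022 dy=0.1704 dz=-0.2657; min rows lat 4.3 turn 0.1
```

Emit:
drive_tool:
  increments:
    - [0, 0.0284, -0.0443, -0.5, 0, 0, -1]
    - [0, 0.0284, -0.0443, 0, 0, 0, -1]
    - [0, 0.0284, -0.0443, 0, 0, 0, -1]
    - [0, 0.0284, -0.0443, 0, 0, 0, -1]
    - [0, 0.0284, -0.0443, 0, 0, 0, -1]
    - [0, 0.0284, -0.0443, 0, 0, 0, -1]
    - [0, 0, 0, 0, 0, 0, -1]
    - [0, 0, 0, 0, 0, 0, -1]

```text
time_s: 26.28
eef_pos: [0.5877, 0.0056, 0.0874]
eef_rot: [0.514, 0.485, 0.514, -0.486]
wrist_force: [-0.5, 0.4, -2.1]
opening: 0.489
```

```bash
python3 held.py w14; python3 -c "
from h import *
plan(0.589,0.005,0.0195,3)"
```

```text
[0.5877 0.0056 0.0874] 3.32 26.275 0.028
front face z pct [-43.5 -43.3 -43.  -38.8] top x pct [-64.2 -63.7 -62.7 -25.7] n 6051
-> carton centre tool z offset -1.1 mm ; world off [-0.1  1.1 -0. ]
t=26.3 pos [0.5876 0.005  0.0875] yaw 3.2 q6 -0.25 open 0.486 F [ 0.4 -0.2 -1.5]
turn rx=0.25 (full rotvec [0.25 0.01 0.05]); then shift tool dx=0.0680 dy=0.0014 dz=0.0000; min rows lat 0.0 turn 0.0
```

Emit:
drive_tool:
  increments:
    - [0.025, 0.0014, 0.0012, 0.2, 0, 0, -1]
    - [0.022, 0, 0, 0, 0, 0, -1]
    - [0.015, 0, 0, 0, 0, 0, -1]
    - [0.006, 0, 0, 0, 0, 0, -1]
    - [0, 0, 0, 0, 0, 0, -1]

```text
time_s: 26.95
eef_pos: [0.5896, 0.0041, 0.0197]
eef_rot: [0.513, 0.487, 0.513, -0.487]
wrist_force: [-0.5, 0.7, -1.9]
opening: 0.485
```

```bash
python3 -c "
from h import *
plan(0.589,0.0038,0.019,3)"
```

```text
t=26.9 pos [0.5896 0.0041 0.0197] yaw 3.0 q6 -0.25 open 0.485 F [-0.5  0.7 -1.9]
turn rx=0.04 (full rotvec [ 0.04 -0.    0.01]); then shift tool dx=0.0007 dy=-0.0007 dz=0.0002; min rows lat 0.0 turn 0.0
```

Emit:
drive_tool:
  increments:
    - [0.0005, 0, 0, 0, 0, 0, 0.4]
    - [0, 0, 0, 0, 0, 0, 0.4]
    - [0, 0, 0, 0, 0, 0, 0.4]
    - [-0.03, 0, 0, 0, 0, 0, 0.4]
    - [-0.04, 0, 0, -10.3, 0, 0, 0.4]
    - [0, 0, 0, -10.3, 0, 0, 0.5]
    - [0, 0, 0, -10.3, 0, 0, 0.5]
    - [0, 0, 0, -10.3, 0, 0, 0.5]
    - [0, 0, 0, -10.3, 0, 0, 0.5]
    - [0, 0, 0, -10.6, 0, 0, 0.5]

```text
time_s: 28.2
eef_pos: [0.5899, 0.0045, 0.0895]
eef_rot: [0.691, 0.15, 0.691, -0.15]
wrist_force: [0.7, 0.2, 0.2]
opening: 0.747
```

```bash
python3 -c "
from h import *
plan(0.5855,0.2735,0.09,65.1)"
```

```text
t=28.2 pos [0.5899 0.0045 0.0895] yaw 65.5 q6 -1.34 open 0.747 F [0.7 0.2 0.2]
turn rx=0.43 (full rotvec [ 0.43  0.03 -0.01]); then shift tool dx=-0.0005 dy=0.2421 dz=-0.1172; min rows lat 3.9 turn 0.0
```

Emit:
drive_tool:
  increments:
    - [0, 0.0403, -0.0195, 0.3, 0, 0, 0.5]
    - [0, 0.0403, -0.0195, 0, 0, 0, 0.5]
    - [0, 0.0403, -0.0195, 0, 0, 0, 0.5]
    - [0, 0.0403, -0.0195, 0, 0, 0, 0.5]
    - [0, 0.0403, -0.0195, 0, 0, 0, 0.5]
    - [0, 0.0403, -0.0195, 0, 0, 0, 0.5]
    - [0, 0, 0, 0, 0, 0, 0.5]
    - [0, 0, 0, 0, 0, 0, 0.5]

```text
time_s: 29.2
eef_pos: [0.5861, 0.2728, 0.0891]
eef_rot: [0.69, 0.153, 0.69, -0.154]
wrist_force: [0.9, -0.1, 0.3]
opening: 0.748
```

```bash
python3 look.py w15 0.5855 0.2735 65.1
```

```text
[0.5861 0.2728 0.0891] 64.91 29.2 0.024
carton [585.  274.5] [42.3 85.1] 63.9
by look: jaw 63.9
t=29.2 pos [0.5862 0.2722 0.0891] yaw 64.9 q6 -0.88 open 0.749 F [ 0.  -0.3 -0.2]
turn rx=0.98 (full rotvec [ 0.98 -0.    0.03]); then shift tool dx=0.1106 dy=0.0016 dz=-0.0021; min rows lat 0.0 turn 0.1
t=29.2 pos [0.5862 0.2722 0.0891] yaw 64.9 q6 -0.88 open 0.749 F [ 0.  -0.3 -0.2]
turn rx=-0.25 (full rotvec [-0.25 -0.    0.03]); then shift tool dx=0.1106 dy=0.0009 dz=-0.0012; min rows lat 0.0 turn 0.0
```

View pics/w15.png

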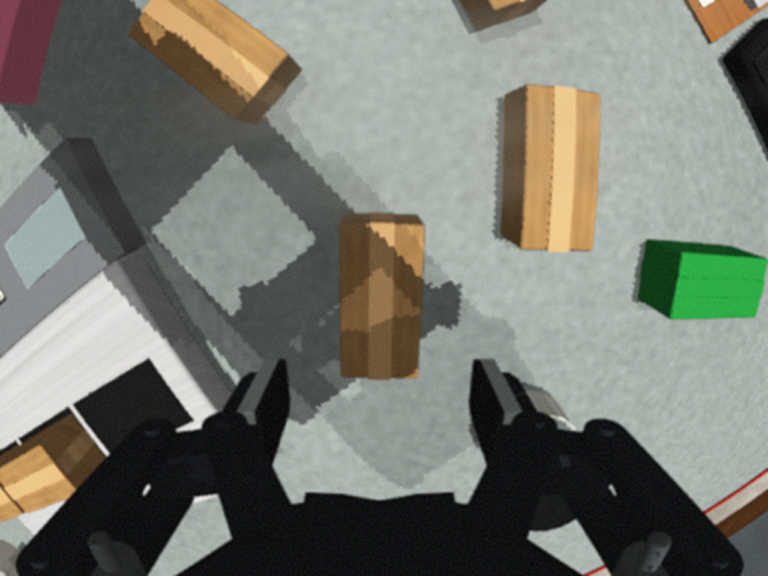

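Emit:
drive_tool:
  increments:
    - [0.04, 0.0014, -0.0018, 0.7, 0, 0, 0.5]
    - [0.04, 0, 0, 0, 0, 0, 0.5]
    - [0.021, 0, 0, 0, 0, 0, 0.5]
    - [0.01, 0, 0, 0, 0, 0, 0.5]
    - [0, 0, 0, 0, 0, 0, -1]
    - [0, 0, 0, 0, 0, 0, -1]
    - [0, 0, 0, 0, 0, 0, -1]
    - [0, 0, 0, 0, 0, 0, -1]

```text
time_s: 30.25
eef_pos: [0.5858, 0.2753, -0.0208]
eef_rot: [0.69, 0.158, 0.689, -0.158]
wrist_force: [-0.5, 0.2, 3.3]
opening: 0.487
```

Emit:
drive_tool:
  increments:
    - [-0.03, 0, 0, 0, 0, 0, -1]
    - [-0.04, 0, 0, 10.2, 0, 0, -1]
    - [-0.04, 0, 0, 10.2, 0, 0, -1]
    - [0, 0, 0, 10.2, 0, 0, -1]
    - [0, 0, 0, 10.2, 0, 0, -1]
    - [0, 0, 0, 10.2, 0, 0, -1]
    - [0, 0, 0, 10.2, 0, 0, -1]

```text
time_s: 31.12
eef_pos: [0.5849, 0.2752, 0.0882]
eef_rot: [0.511, 0.488, 0.511, -0.488]
wrist_force: [-0.5, -0.0, -1.3]
opening: 0.488
```

```bash
python3 -c "
from h import *
plan(0.5843,0.0949,0.09,3)"
```

```text
t=31.1 pos [0.5849 0.2752 0.0882] yaw 2.6 q6 0.21 open 0.488 F [-0.5 -0.  -1.3]
turn rx=-0.35 (full rotvec [-0.35 -0.    0.01]); then shift tool dx=-0.0018 dy=-0.0101 dz=0.1800; min rows lat 2.9 turn 0.0
```

Emit:
drive_tool:
  increments:
    - [0, -0.0025, 0.045, -0.2, 0, 0, -1]
    - [0, -0.0025, 0.045, 0, 0, 0, -1]
    - [0, -0.0025, 0.045, 0, 0, 0, -1]
    - [0, -0.0025, 0.045, 0, 0, 0, -1]
    - [0, 0, 0, 0, 0, 0, -1]
    - [0, 0, 0, 0, 0, 0, -1]

```text
time_s: 31.88
eef_pos: [0.585, 0.095, 0.0883]
eef_rot: [0.513, 0.486, 0.514, -0.486]
wrist_force: [0.2, -1.1, -1.0]
opening: 0.483
```

```bash
python3 held.py w16; python3 -c "
from h import *
plan(0.5843,0.0949,0.0195,3)"
```

```text
[0.585  0.095  0.0883] 3.14 31.875 0.025
front face z pct [-43.7 -43.5 -43.2 -39. ] top x pct [-63.2 -62.7 -61.7 -24.4] n 6000
-> carton centre tool z offset -1.3 mm ; world off [-0.1  1.3  0. ]
t=31.9 pos [0.5849 0.0956 0.0883] yaw 3.2 q6 -0.09 open 0.486 F [ 0.2  0.  -1.5]
turn rx=0.20 (full rotvec [ 0.2  -0.02 -0.  ]); then shift tool dx=0.0688 dy=-0.0007 dz=0.0007; min rows lat 0.0 turn 0.0
```

View pics/w16.png

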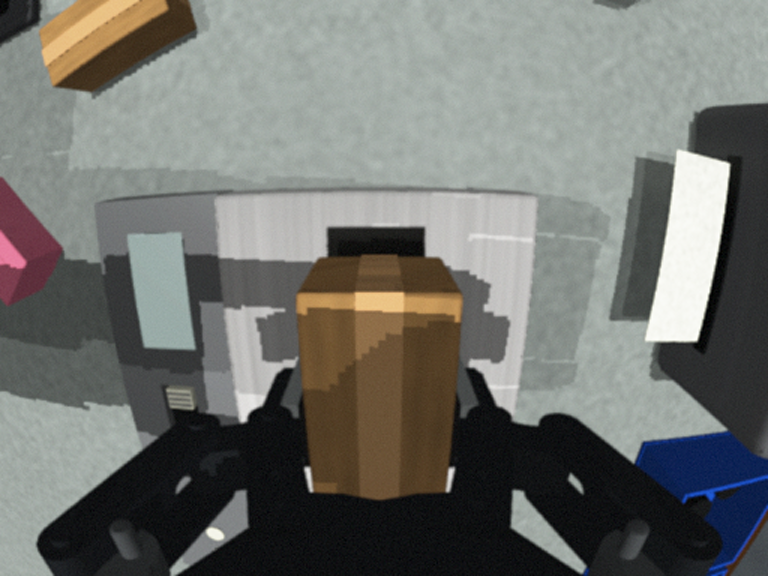

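Emit:
drive_tool:
  increments:
    - [0.025, -0.0007, 0.0017, 0.2, 0, 0, -1]
    - [0.022, 0, 0, 0, 0, 0, -1]
    - [0.015, 0, 0, 0, 0, 0, -1]
    - [0.006, 0, 0, 0, 0, 0, -1]
    - [0, 0, 0, 0, 0, 0, -1]

```text
time_s: 32.55
eef_pos: [0.5848, 0.0936, 0.0204]
eef_rot: [0.513, 0.487, 0.513, -0.487]
wrist_force: [0.4, 0.4, -1.0]
opening: 0.487
```

```bash
python3 -c "
from h import *
plan(0.5843,0.0936,0.0195,3)"
```

```text
t=32.5 pos [0.5848 0.0936 0.0204] yaw 3.0 q6 -0.09 open 0.487 F [ 0.4  0.4 -1. ]
turn rx=0.01 (full rotvec [ 0.01  0.   -0.03]); then shift tool dx=0.0009 dy=-0.0005 dz=-0.0001; min rows lat 0.0 turn 0.0
```

Emit:
drive_tool:
  increments:
    - [0.001, 0, 0, 0, 0, 0, 0.4]
    - [0, 0, 0, 0, 0, 0, 0.4]
    - [0, 0, 0, 0, 0, 0, 0.4]
    - [-0.03, 0, 0, 0, 0, 0, 0.4]
    - [-0.04, 0, 0, 9.9, 0, 0, 0.4]
    - [0, 0, 0, 9.9, 0, 0, 0.5]
    - [0, 0, 0, 9.9, 0, 0, 0.5]
    - [0, 0, 0, 9.9, 0, 0, 0.5]
    - [0, 0, 0, 9.9, 0, 0, 0.5]
    - [0, 0, 0, 9.9, 0, 0, 0.5]

```text
time_s: 33.8
eef_pos: [0.5845, 0.093, 0.0894]
eef_rot: [0.202, 0.678, 0.202, -0.677]
wrist_force: [-0.4, -0.1, 0.0]
opening: 0.747
```

Emit:
drive_tool:
  increments:
    - [0, 0, 0, 9.9, 0, 0, 0.5]
    - [0, 0, 0, 0, 0, 0, 0.5]

```text
time_s: 34.05
eef_pos: [0.5845, 0.093, 0.0893]
eef_rot: [0.146, 0.692, 0.146, -0.692]
wrist_force: [0.2, -0.1, -1.3]
opening: 0.747
```

```bash
python3 -c "
from h import *
plan(0.4225,0.2515,0.09,113.7)
from bench import camera
c=camera('scene');np.savez('s4.npz',**c);cv2.imwrite('pics/s4.png',cv2.resize(c['img'][120:290,160:440],None,fx=2.8,fy=2.8)[:,:,::-1])"; python3 wsnap.py w17
```

```text
t=34.0 pos [0.5845 0.093  0.0893] yaw -66.2 q6 1.11 open 0.747 F [ 0.2 -0.1 -1.3]
turn rx=0.06 (full rotvec [ 0.06 -0.01 -0.01]); then shift tool dx=-0.0007 dy=-0.2102 dz=0.0846; min rows lat 3.4 turn 0.0
[0.5845 0.093  0.0893] -66.13 34.1 0.013
```

View pics/s4.png

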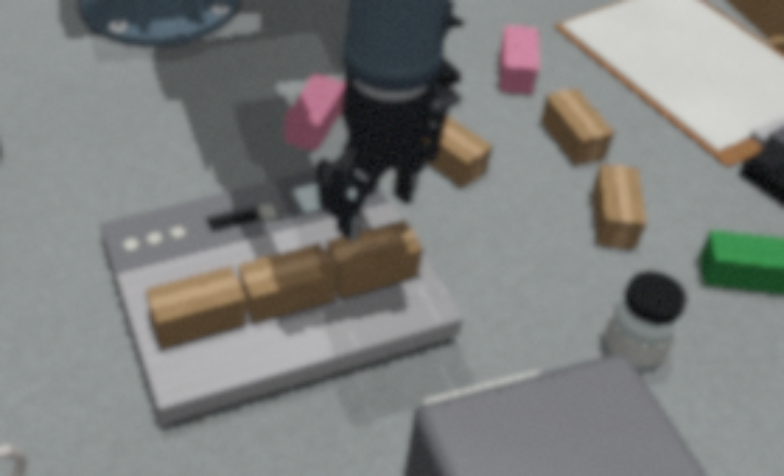

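View pics/w17.png

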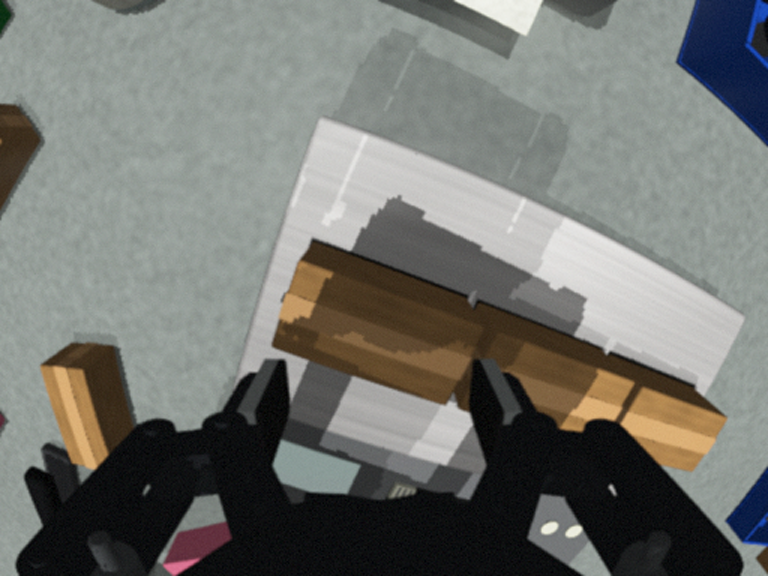

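Three bottom cartons lie in a neat straight row with small gaps; onward to E.

Emit:
drive_tool:
  increments:
    - [0, -0.042, 0.0169, 0, 0, 0, 0.5]
    - [0, -0.042, 0.0169, 0, 0, 0, 0.5]
    - [0, -0.042, 0.0169, 0, 0, 0, 0.5]
    - [0, -0.042, 0.0169, 0, 0, 0, 0.5]
    - [0, -0.042, 0.0169, 0, 0, 0, 0.5]
    - [0, 0, 0, 0, 0, 0, 0.5]
    - [0, 0, 0, 0, 0, 0, 0.5]

```text
time_s: 35.02
eef_pos: [0.4233, 0.2515, 0.0895]
eef_rot: [0.146, 0.692, 0.146, -0.692]
wrist_force: [0.2, -0.5, -0.0]
opening: 0.747
```

```bash
python3 look.py w18 0.4225 0.2515 113.7
```

```text
[0.4233 0.2515 0.0895] -66.2 35.025 0.022
carton [422.5 252.6] [85.  42.3] 23.6
by look: jaw 113.6
t=35.1 pos [0.4237 0.2511 0.0895] yaw -66.3 q6 1.45 open 0.750 F [ 0.2 -0.2 -0.7]
turn rx=0.16 (full rotvec [ 0.16 -0.06 -0.02]); then shift tool dx=0.1110 dy=-0.0018 dz=0.0005; min rows lat 0.0 turn 0.0
t=35.1 pos [0.4237 0.2511 0.0895] yaw -66.3 q6 1.45 open 0.750 F [ 0.2 -0.2 -0.7]
turn rx=0.02 (full rotvec [ 0.02 -0.06 -0.02]); then shift tool dx=0.1110 dy=-0.0008 dz=0.0009; min rows lat 0.0 turn 0.0
```

View pics/w18.png

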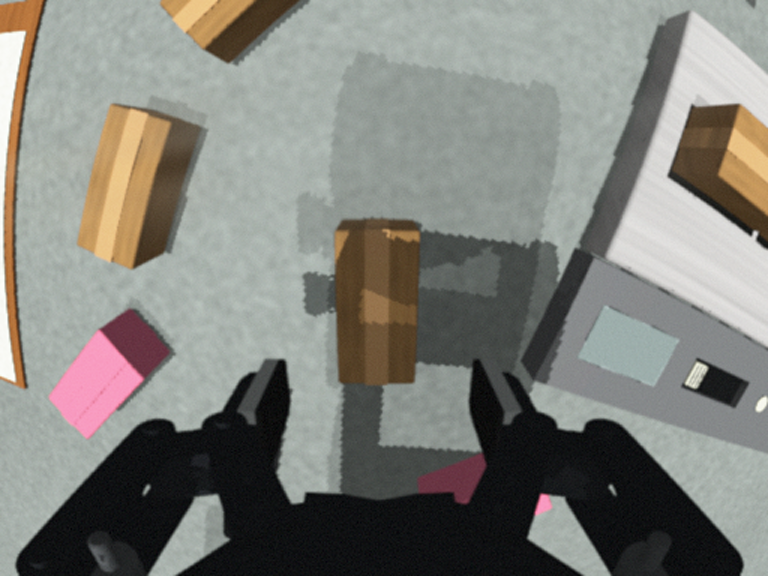

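Emit:
drive_tool:
  increments:
    - [0.04, -0.0016, 0.0007, 0, 0, 0, 0.5]
    - [0.04, 0, 0, 0, 0, 0, 0.5]
    - [0.021, 0, 0, 0, 0, 0, 0.5]
    - [0.01, 0, 0, 0, 0, 0, 0.5]
    - [0, 0, 0, 0, 0, 0, -1]
    - [0, 0, 0, 0, 0, 0, -1]
    - [0, 0, 0, 0, 0, 0, -1]
    - [0, 0, 0, 0, 0, 0, -1]

```text
time_s: 36.08
eef_pos: [0.4217, 0.2528, -0.0213]
eef_rot: [0.145, 0.692, 0.145, -0.692]
wrist_force: [-0.4, 0.7, -1.2]
opening: 0.479
```

Emit:
drive_tool:
  increments:
    - [-0.04, 0, 0, 0, 0, 0, -1]
    - [-0.05, 0, 0, -9.9, 0, 0, -1]
    - [-0.05, 0, 0, -9.9, 0, 0, -1]
    - [0, 0, 0, -9.9, 0, 0, -1]
    - [0, 0, 0, -9.9, 0, 0, -1]
    - [0, 0, 0, -9.9, 0, 0, -1]
    - [0, 0, 0, -9.9, 0, 0, -1]
    - [0, 0, 0, -9.9, 0, 0, -1]

```text
time_s: 37.08
eef_pos: [0.4212, 0.2527, 0.1183]
eef_rot: [0.514, 0.485, 0.514, -0.485]
wrist_force: [-0.0, 0.2, -1.1]
opening: 0.487
```

```bash
python3 -c "
from h import *
plan(0.5914,-0.040,0.115,3)
plan(0.5866,0.0499,0.115,3)"
```

```text
t=37.1 pos [0.4212 0.2527 0.1183] yaw 3.3 q6 0.24 open 0.487 F [-0.   0.2 -1.1]
turn rx=0.31 (full rotvec [ 0.31 -0.   -0.01]); then shift tool dx=0.0033 dy=0.1546 dz=0.3012; min rows lat 4.8 turn 0.0
t=37.1 pos [0.4212 0.2527 0.1183] yaw 3.3 q6 0.24 open 0.487 F [-0.   0.2 -1.1]
turn rx=0.31 (full rotvec [ 0.31 -0.   -0.01]); then shift tool dx=0.0033 dy=0.1545 dz=0.2112; min rows lat 3.4 turn 0.0
```

Emit:
drive_tool:
  increments:
    - [0, 0.0221, 0.043, 0.3, 0, 0, -1]
    - [0, 0.0221, 0.043, 0, 0, 0, -1]
    - [0, 0.0221, 0.043, 0, 0, 0, -1]
    - [0, 0.0221, 0.043, 0, 0, 0, -1]
    - [0, 0.0221, 0.043, 0, 0, 0, -1]
    - [0, 0.0221, 0.043, 0, 0, 0, -1]
    - [0, 0.0221, 0.043, 0, 0, 0, -1]
    - [0, 0, 0, 0, 0, 0, -1]
    - [0, 0, 0, 0, 0, 0, -1]

```text
time_s: 38.2
eef_pos: [0.5895, -0.0402, 0.1178]
eef_rot: [0.511, 0.488, 0.512, -0.488]
wrist_force: [-0.4, 1.1, -1.9]
opening: 0.485
```

```bash
python3 held.py w19; python3 -c "
from h import *
plan(0.5914,-0.040,0.0615,3)"
```

```text
[ 0.5895 -0.0402  0.1178] 2.65 38.2 0.022
front face z pct [-42.2 -42.  -41.7 -38.3] top x pct [-63.7 -63.2 -62.2 -25.5] n 5738
-> carton centre tool z offset 0.2 mm ; world off [ 0.  -0.2 -0. ]
t=38.2 pos [ 0.5894 -0.0397  0.1179] yaw 2.7 q6 -0.32 open 0.484 F [ 0.9  0.6 -1.6]
turn rx=-0.30 (full rotvec [-0.3  -0.04  0.06]); then shift tool dx=0.0564 dy=0.0020 dz=0.0004; min rows lat 0.0 turn 0.0
```

View pics/w19.png

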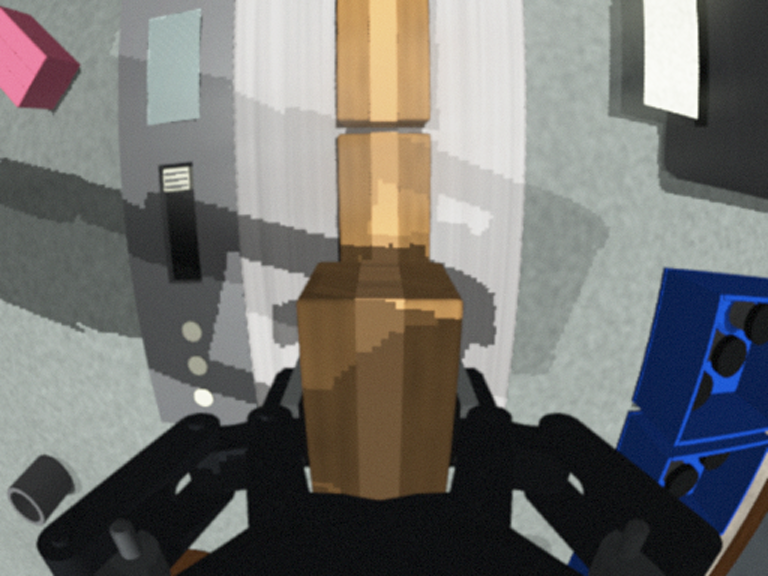

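Emit:
drive_tool:
  increments:
    - [0.02, 0.002, 0.0002, -0.3, 0, 0, -1]
    - [0.02, 0, 0, 0, 0, 0, -1]
    - [0.01, 0, 0, 0, 0, 0, -1]
    - [0.005, 0, 0, 0, 0, 0, -1]
    - [0, 0, 0, 0, 0, 0, -1]

```text
time_s: 38.88
eef_pos: [0.5921, -0.0407, 0.0628]
eef_rot: [0.513, 0.487, 0.513, -0.487]
wrist_force: [0.4, 0.6, -1.1]
opening: 0.485
```

```bash
python3 -c "
from h import *
plan(0.5914,-0.040,0.0615,3)"
```

```text
t=38.9 pos [ 0.5921 -0.0407  0.0628] yaw 3.0 q6 -0.32 open 0.485 F [ 0.4  0.6 -1.1]
turn rx=-0.02 (full rotvec [-0.02 -0.01  0.03]); then shift tool dx=0.0013 dy=-0.0006 dz=-0.0007; min rows lat 0.0 turn 0.0
```

Emit:
drive_tool:
  increments:
    - [0.0012, 0, 0, 0, 0, 0, -1]
    - [0, 0, 0, 0, 0, 0, 0.4]
    - [0, 0, 0, 0, 0, 0, 0.4]
    - [0, 0, 0, 0, 0, 0, 0.4]
    - [-0.03, 0, 0, 0, 0, 0, 0.4]
    - [-0.04, 0, 0, -10.3, 0, 0, 0.5]
    - [0, 0, 0, -10.3, 0, 0, 0.5]
    - [0, 0, 0, -10.3, 0, 0, 0.5]
    - [0, 0, 0, -10.3, 0, 0, 0.5]
    - [0, 0, 0, -10.3, 0, 0, 0.5]

```text
time_s: 40.12
eef_pos: [0.5922, -0.0408, 0.1321]
eef_rot: [0.674, 0.214, 0.674, -0.214]
wrist_force: [-0.8, -0.4, 0.3]
opening: 0.748
```

Emit:
drive_tool:
  increments:
    - [0, 0, 0, -10.5, 0, 0, 0.5]
    - [0, 0, 0, 0, 0, 0, 0.5]

```text
time_s: 40.38
eef_pos: [0.5923, -0.0408, 0.1321]
eef_rot: [0.69, 0.154, 0.69, -0.154]
wrist_force: [-0.4, -0.2, -0.7]
opening: 0.753
```

```bash
python3 wsnap.py w20; python3 -c "
from h import *
plan(0.559,0.387,0.09,65)"
```

```text
[ 0.5923 -0.0408  0.1321] 64.88 40.375 0.085
t=40.4 pos [ 0.5922 -0.0408  0.1321] yaw 64.8 q6 -1.40 open 0.750 F [ 0.2  0.5 -0.2]
turn rx=-0.24 (full rotvec [-0.24  0.01 -0.  ]); then shift tool dx=0.0421 dy=0.3736 dz=-0.2109; min rows lat 6.0 turn 0.0
```

View pics/w20.png

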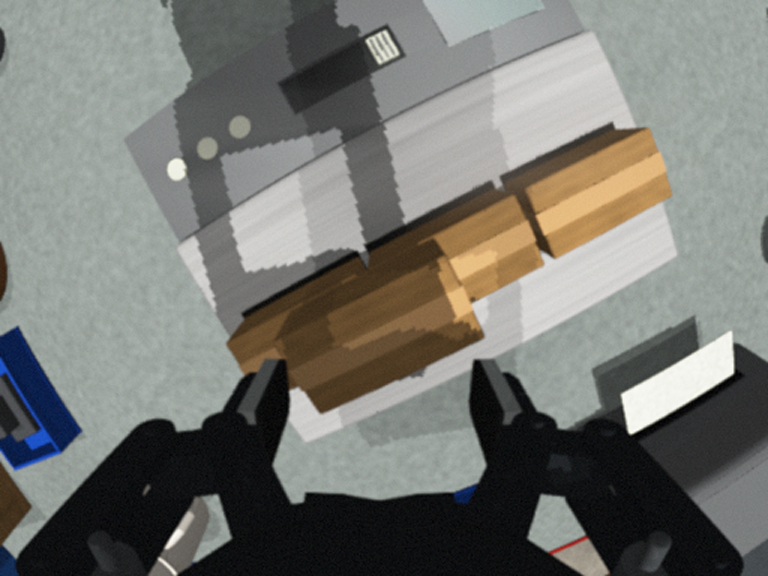

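Fourth carton sits over the joint of bays 1 and 2. On to D.

Emit:
drive_tool:
  increments:
    - [0, 0.0415, -0.0234, -0.2, 0, 0, 0.5]
    - [0, 0.0415, -0.0234, 0, 0, 0, 0.5]
    - [0, 0.0415, -0.0234, 0, 0, 0, 0.5]
    - [0, 0.0415, -0.0234, 0, 0, 0, 0.5]
    - [0, 0.0415, -0.0234, 0, 0, 0, 0.5]
    - [0, 0.0415, -0.0234, 0, 0, 0, 0.5]
    - [0.014, 0.0415, -0.0234, 0, 0, 0, 0.5]
    - [0.014, 0.0415, -0.0234, 0, 0, 0, 0.5]
    - [0.014, 0.0416, -0.0237, 0, 0, 0, 0.5]
    - [0, 0, 0, 0, 0, 0, 0.5]

```text
time_s: 41.68
eef_pos: [0.5557, 0.3898, 0.0881]
eef_rot: [0.69, 0.152, 0.691, -0.152]
wrist_force: [0.1, -0.7, -0.2]
opening: 0.747
```

```bash
python3 look.py w21 0.559 0.387 65
```

```text
[0.5557 0.3898 0.0881] 65.2 41.675 0.055
carton [559.1 387.7] [42.4 85.3] 64.8
by look: jaw 64.8
t=41.7 pos [0.5566 0.3882 0.0889] yaw 65.2 q6 -0.70 open 0.748 F [ 0.6 -1.3 -0.6]
turn rx=0.31 (full rotvec [ 0.31 -0.06  0.08]); then shift tool dx=0.1104 dy=0.0006 dz=0.0025; min rows lat 0.0 turn 0.0
t=41.7 pos [0.5566 0.3882 0.0889] yaw 65.2 q6 -0.70 open 0.748 F [ 0.6 -1.3 -0.6]
turn rx=0.16 (full rotvec [ 0.16 -0.06  0.08]); then shift tool dx=0.1104 dy=-0.0000 dz=0.0026; min rows lat 0.0 turn 0.0
```

View pics/w21.png

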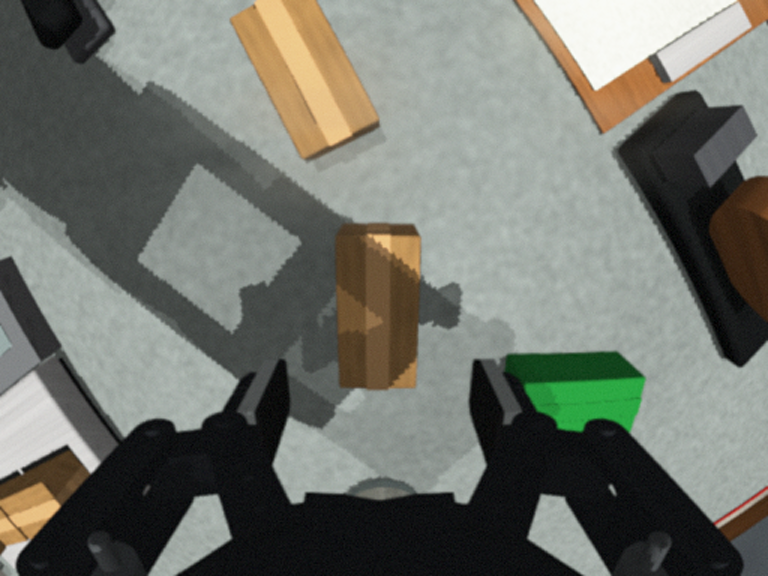

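Emit:
drive_tool:
  increments:
    - [0.04, 0.0004, 0.0018, 0.2, 0, 0, 0.5]
    - [0.04, 0, 0, 0, 0, 0, 0.5]
    - [0.021, 0, 0, 0, 0, 0, 0.5]
    - [0.01, 0, 0, 0, 0, 0, 0.5]
    - [0, 0, 0, 0, 0, 0, -1]
    - [0, 0, 0, 0, 0, 0, -1]
    - [0, 0, 0, 0, 0, 0, -1]
    - [0, 0, 0, 0, 0, 0, -1]

```text
time_s: 42.72
eef_pos: [0.5603, 0.3869, -0.0198]
eef_rot: [0.691, 0.154, 0.69, -0.153]
wrist_force: [-0.3, -0.3, 3.5]
opening: 0.484
```

Emit:
drive_tool:
  increments:
    - [-0.04, 0, 0, 0, 0, 0, -1]
    - [-0.05, 0, 0, 10.3, 0, 0, -1]
    - [-0.05, 0, 0, 10.3, 0, 0, -1]
    - [0, 0, 0, 10.3, 0, 0, -1]
    - [0, 0, 0, 10.3, 0, 0, -1]
    - [0, 0, 0, 10.3, 0, 0, -1]
    - [0, 0, 0, 10.3, 0, 0, -1]

```text
time_s: 43.6
eef_pos: [0.5593, 0.3865, 0.1189]
eef_rot: [0.512, 0.487, 0.512, -0.488]
wrist_force: [0.6, 0.5, -2.2]
opening: 0.483
```

```bash
python3 -c "
from h import *
plan(0.5866,0.0499,0.115,3)"
```

```text
t=43.6 pos [0.5593 0.3865 0.1189] yaw 2.8 q6 0.38 open 0.483 F [ 0.6  0.5 -2.2]
turn rx=-0.16 (full rotvec [-0.16  0.01  0.02]); then shift tool dx=0.0039 dy=0.0096 dz=0.3375; min rows lat 5.4 turn 0.0
```

Emit:
drive_tool:
  increments:
    - [0, 0.0012, 0.0422, -0.1, 0, 0, -1]
    - [0, 0.0012, 0.0422, 0, 0, 0, -1]
    - [0, 0.0012, 0.0422, 0, 0, 0, -1]
    - [0, 0.0012, 0.0422, 0, 0, 0, -1]
    - [0, 0.0012, 0.0422, 0, 0, 0, -1]
    - [0, 0.0012, 0.0422, 0, 0, 0, -1]
    - [0, 0.0012, 0.0422, 0, 0, 0, -1]
    - [0, 0.0012, 0.0422, 0, 0, 0, -1]
    - [0, 0, 0, 0, 0, 0, -1]
    - [0, 0, 0, 0, 0, 0, -1]

```text
time_s: 44.85
eef_pos: [0.5882, 0.0504, 0.119]
eef_rot: [0.514, 0.486, 0.514, -0.486]
wrist_force: [-1.0, 0.2, -2.0]
opening: 0.486
```

```bash
python3 held.py w22; python3 -c "
from h import *
plan(0.5866,0.0499,0.0615,3)"
```

```text
[0.5882 0.0504 0.119 ] 3.25 44.85 0.023
front face z pct [-44.9 -44.7 -44.4 -39.4] top x pct [-62.3 -61.8 -60.8 -23.1] n 6155
-> carton centre tool z offset -2.5 mm ; world off [-0.1  2.5  0. ]
t=44.9 pos [0.5882 0.0508 0.1189] yaw 3.3 q6 -0.17 open 0.482 F [ 1.3  0.5 -1.7]
turn rx=0.30 (full rotvec [ 0.3  -0.03  0.01]); then shift tool dx=0.0574 dy=-0.0016 dz=0.0009; min rows lat 0.0 turn 0.0
```

View pics/w22.png

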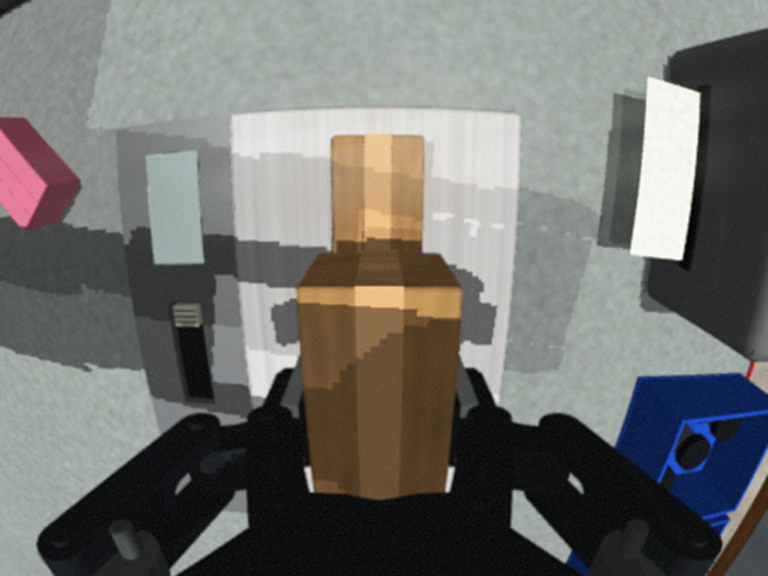

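Emit:
drive_tool:
  increments:
    - [0.02, -0.0016, 0.0032, 0.2, 0, 0, -1]
    - [0.02, 0, 0, 0, 0, 0, -1]
    - [0.01, 0, 0, 0, 0, 0, -1]
    - [0.005, 0, 0, 0, 0, 0, -1]
    - [0, 0, 0, 0, 0, 0, -1]

```text
time_s: 45.52
eef_pos: [0.587, 0.0469, 0.0638]
eef_rot: [0.513, 0.486, 0.513, -0.486]
wrist_force: [0.3, -0.2, -2.1]
opening: 0.484
```

```bash
python3 -c "
from h import *
plan(0.5866,0.0474,0.062,3)"
```

```text
t=45.5 pos [0.587  0.0469 0.0638] yaw 3.1 q6 -0.18 open 0.484 F [ 0.3 -0.2 -2.1]
turn rx=0.09 (full rotvec [ 0.09 -0.01  0.02]); then shift tool dx=0.0018 dy=-0.0004 dz=-0.0005; min rows lat 0.0 turn 0.0
```

Emit:
drive_tool:
  increments:
    - [0.0016, 0, 0, 0, 0, 0, -1]
    - [0, 0, 0, 0, 0, 0, 0.4]
    - [0, 0, 0, 0, 0, 0, 0.4]
    - [0, 0, 0, 0, 0, 0, 0.4]
    - [-0.03, 0, 0, 0, 0, 0, 0.4]
    - [-0.04, 0, 0, -9.6, 0, 0, 0.5]
    - [0, 0, 0, -9.6, 0, 0, 0.5]
    - [0, 0, 0, -9.6, 0, 0, 0.5]
    - [0, 0, 0, -9.6, 0, 0, 0.5]
    - [0, 0, 0, -9.6, 0, 0, 0.5]

```text
time_s: 46.78
eef_pos: [0.587, 0.0467, 0.1326]
eef_rot: [0.667, 0.234, 0.667, -0.234]
wrist_force: [-0.4, 0.6, -0.7]
opening: 0.753
```

Emit:
drive_tool:
  increments:
    - [0, 0, 0, -9.6, 0, 0, 0.5]
    - [0, 0, 0, -9.6, 0, 0, 0.5]
    - [0, 0, 0, -9.6, 0, 0, 0.5]
    - [0, 0, 0, -9.2, 0, 0, 0.5]
    - [0, 0, 0, 0, 0, 0, 0.5]

```text
time_s: 47.4
eef_pos: [0.587, 0.0467, 0.1325]
eef_rot: [0.707, 0.006, 0.707, -0.006]
wrist_force: [-0.8, -0.5, 0.3]
opening: 0.749
```

```bash
python3 wsnap.py w23; python3 -c "
from h import *
plan(0.4302,0.4055,0.09,89)
from bench import camera
c=camera('scene');np.savez('s5.npz',**c);cv2.imwrite('pics/s5.png',cv2.resize(c['img'][120:290,160:440],None,fx=2.8,fy=2.8)[:,:,::-1])"
```

```text
[0.587  0.0467 0.1325] 88.99 47.4 0.073
t=47.5 pos [0.587  0.0467 0.1325] yaw 88.9 q6 -1.67 open 0.750 F [-0.2 -0.2 -0.2]
turn rx=-0.12 (full rotvec [-0.12  0.01  0.  ]); then shift tool dx=0.0425 dy=0.3560 dz=-0.1631; min rows lat 5.7 turn 0.0
```

View pics/w23.png

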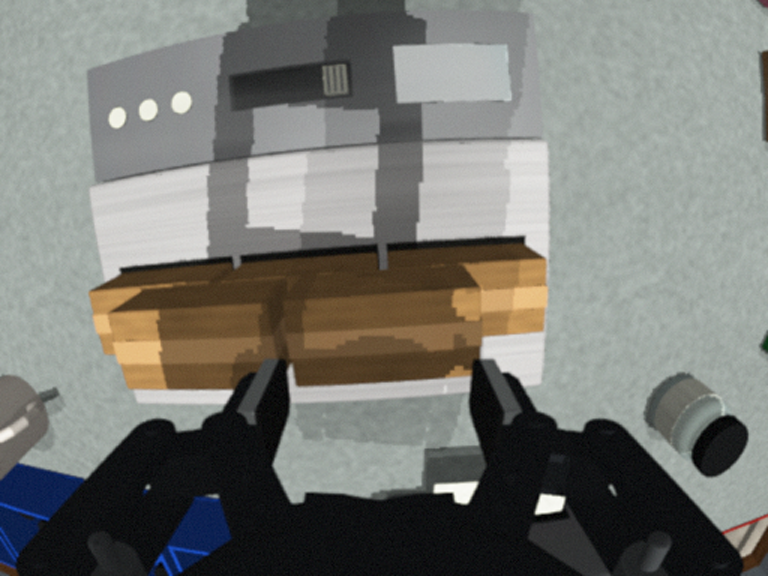

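View pics/s5.png

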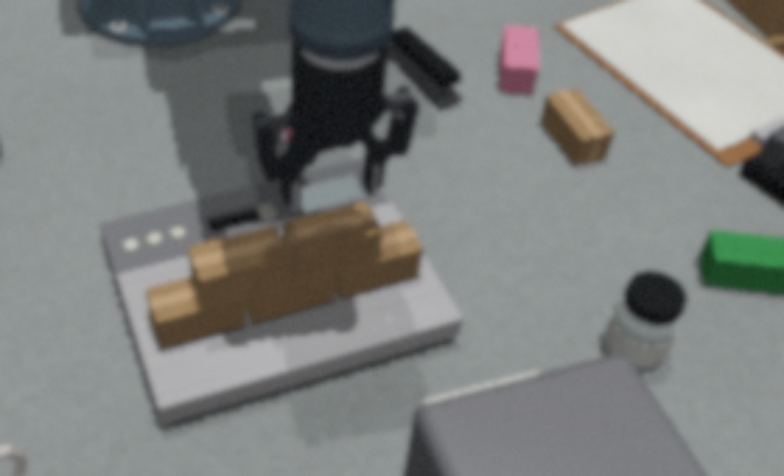

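Second course is complete with both cartons well seated. On to the sixth, F.

Emit:
drive_tool:
  increments:
    - [0, 0.0396, -0.0181, 0, 0, 0, 0.5]
    - [0, 0.0396, -0.0181, 0, 0, 0, 0.5]
    - [0, 0.0396, -0.0181, 0, 0, 0, 0.5]
    - [0, 0.0396, -0.0181, 0, 0, 0, 0.5]
    - [0, 0.0396, -0.0181, 0, 0, 0, 0.5]
    - [0, 0.0396, -0.0181, 0, 0, 0, 0.5]
    - [0.014, 0.0396, -0.0181, 0, 0, 0, 0.5]
    - [0.014, 0.0396, -0.0181, 0, 0, 0, 0.5]
    - [0.014, 0.0392, -0.0183, 0, 0, 0, 0.5]
    - [0, 0, 0, 0, 0, 0, 0.5]

```text
time_s: 48.75
eef_pos: [0.4272, 0.407, 0.089]
eef_rot: [0.706, 0.005, 0.708, -0.006]
wrist_force: [0.2, -0.7, 0.0]
opening: 0.746
```

```bash
python3 look.py w24 0.4302 0.4055 89
```

```text
[0.4272 0.407  0.089 ] 89.16 48.75 0.054
carton [430.  407.8] [85.4 42.6] 1.3
by look: jaw 91.3
t=48.8 pos [0.4286 0.406  0.0898] yaw 89.1 q6 -1.00 open 0.748 F [-0.1  0.1  1. ]
turn rx=-2.23 (full rotvec [-2.23 -0.06  0.05]); then shift tool dx=0.1113 dy=0.0018 dz=0.0015; min rows lat 0.0 turn 0.2
t=48.8 pos [0.4286 0.406  0.0898] yaw 89.1 q6 -1.00 open 0.748 F [-0.1  0.1  1. ]
turn rx=0.11 (full rotvec [ 0.11 -0.06  0.05]); then shift tool dx=0.1113 dy=-0.0004 dz=0.0016; min rows lat 0.0 turn 0.0
```

View pics/w24.png

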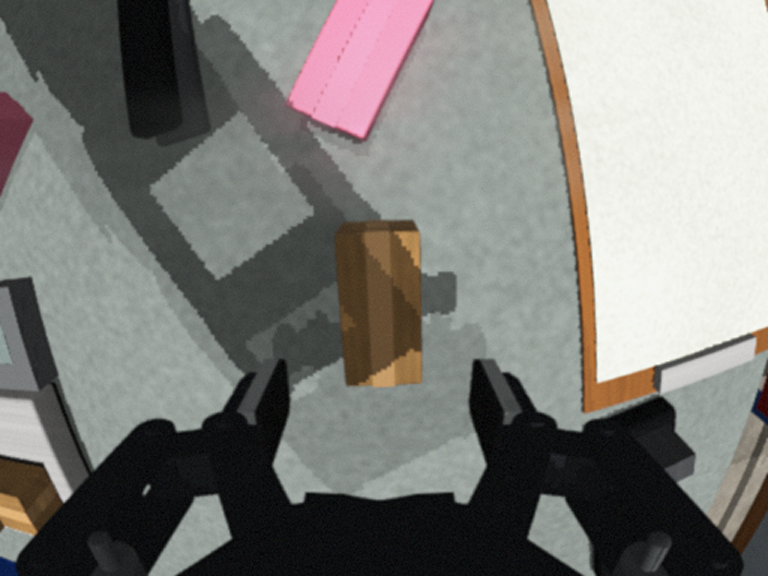

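Emit:
drive_tool:
  increments:
    - [0.04, 0.0016, 0.0008, -2.2, 0, 0, 0.5]
    - [0.04, 0, 0, 0, 0, 0, 0.5]
    - [0.021, 0, 0, 0, 0, 0, 0.5]
    - [0.01, 0, 0, 0, 0, 0, 0.5]
    - [0, 0, 0, 0, 0, 0, -1]
    - [0, 0, 0, 0, 0, 0, -1]
    - [0, 0, 0, 0, 0, 0, -1]
    - [0, 0, 0, 0, 0, 0, -1]

```text
time_s: 49.8
eef_pos: [0.4312, 0.4073, -0.0196]
eef_rot: [0.708, -0.008, 0.707, 0.008]
wrist_force: [0.0, -1.5, 3.1]
opening: 0.481
```

Emit:
drive_tool:
  increments:
    - [-0.05, 0, 0, 0, 0, 0, -1]
    - [-0.05, 0, 0, 9.8, 0, 0, -1]
    - [-0.05, 0, 0, 9.8, 0, 0, -1]
    - [-0.04, 0, 0, 9.8, 0, 0, -1]
    - [0, 0, 0, 9.8, 0, 0, -1]
    - [0, 0, 0, 9.8, 0, 0, -1]
    - [0, 0, 0, 9.8, 0, 0, -1]
    - [0, 0, 0, 9.8, 0, 0, -1]
    - [0, 0, 0, 9.8, 0, 0, -1]
    - [0, 0, 0, 9.8, 0, 0, -1]

```text
time_s: 51.05
eef_pos: [0.4301, 0.4067, 0.1691]
eef_rot: [0.512, 0.488, 0.512, -0.488]
wrist_force: [0.2, -0.5, -1.3]
opening: 0.487
```

```bash
python3 -c "
from h import *
plan(0.589,0.005,0.165,3)"
```

```text
t=51.0 pos [0.4301 0.4067 0.1691] yaw 2.8 q6 0.51 open 0.487 F [ 0.2 -0.5 -1.3]
turn rx=-0.24 (full rotvec [-0.24  0.02  0.03]); then shift tool dx=0.0041 dy=0.1376 dz=0.4095; min rows lat 6.6 turn 0.0
```

Emit:
drive_tool:
  increments:
    - [0, 0.0153, 0.0455, -0.2, 0, 0, -1]
    - [0, 0.0153, 0.0455, 0, 0, 0, -1]
    - [0, 0.0153, 0.0455, 0, 0, 0, -1]
    - [0, 0.0153, 0.0455, 0, 0, 0, -1]
    - [0, 0.0153, 0.0455, 0, 0, 0, -1]
    - [0, 0.0153, 0.0455, 0, 0, 0, -1]
    - [0, 0.0153, 0.0455, 0, 0, 0, -1]
    - [0, 0.0153, 0.0455, 0, 0, 0, -1]
    - [0, 0.0153, 0.0455, 0, 0, 0, -1]
    - [0, 0, 0, 0, 0, 0, -1]

```text
time_s: 52.3
eef_pos: [0.592, 0.0026, 0.1692]
eef_rot: [0.513, 0.486, 0.513, -0.487]
wrist_force: [-0.8, 0.9, -1.1]
opening: 0.482
```

```bash
python3 held.py w25; python3 -c "
from h import *
plan(0.589,0.005,0.105,3)"
```

```text
[0.592  0.0026 0.1692] 3.03 52.3 0.058
front face z pct [-44.7 -44.5 -44.2 -39.3] top x pct [-62.  -61.5 -60.5 -24.3] n 6062
-> carton centre tool z offset -2.4 mm ; world off [-0.1  2.4 -0. ]
t=52.4 pos [0.5912 0.0045 0.169 ] yaw 3.1 q6 -0.25 open 0.482 F [-0.8  0.7 -2. ]
turn rx=0.11 (full rotvec [ 0.11 -0.02  0.04]); then shift tool dx=0.0640 dy=-0.0021 dz=-0.0006; min rows lat 0.0 turn 0.0
```

View pics/w25.png

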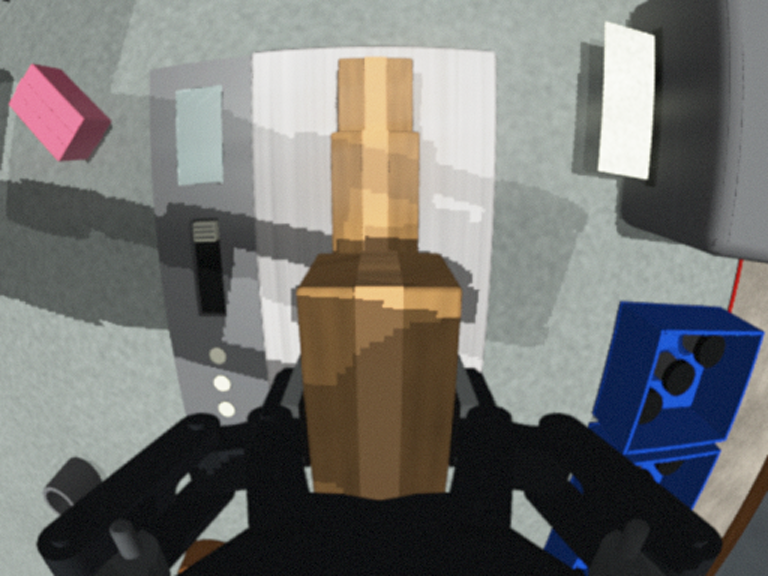

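Emit:
drive_tool:
  increments:
    - [0.02, -0.002, 0.0015, 0, 0, 0, -1]
    - [0.02, 0, 0, 0, 0, 0, -1]
    - [0.015, 0, 0, 0, 0, 0, -1]
    - [0.006, 0, 0, 0, 0, 0, -1]
    - [0, 0, 0, 0, 0, 0, -1]

```text
time_s: 52.98
eef_pos: [0.5891, 0.0047, 0.1083]
eef_rot: [0.514, 0.485, 0.514, -0.485]
wrist_force: [1.2, -0.3, -2.0]
opening: 0.49
```

```bash
python3 held.py w26; python3 -c "
from h import *
plan(0.589,0.0026,0.104,3)"
```

```text
[0.5891 0.0047 0.1083] 3.31 52.975 0.016
front face z pct [-68.6 -62.6 -51.7 -44.2] top x pct [-61.9 -61.3 -52.7 -13.9] n 9462
-> carton centre tool z offset -18.5 mm ; world off [-1.1 18.4  0. ]
t=53.0 pos [0.5896 0.0045 0.1088] yaw 3.3 q6 -0.25 open 0.482 F [ 0.6  0.1 -1.8]
turn rx=0.30 (full rotvec [ 0.3   0.01 -0.03]); then shift tool dx=0.0048 dy=-0.0007 dz=0.0018; min rows lat 0.0 turn 0.0
```

Emit:
drive_tool:
  increments:
    - [0.002, -0.0005, 0.0018, 0.2, 0, 0, -1]
    - [0.0015, 0, 0, 0, 0, 0, -1]
    - [0, 0, 0, 0, 0, 0, -1]

```text
time_s: 53.4
eef_pos: [0.5889, 0.0023, 0.105]
eef_rot: [0.513, 0.487, 0.513, -0.486]
wrist_force: [0.1, 0.7, -2.0]
opening: 0.484
```

Emit:
drive_tool:
  increments:
    - [0.0005, 0, 0, 0, 0, 0, -1]
    - [0, 0, 0, 0, 0, 0, 0.4]
    - [0, 0, 0, 0, 0, 0, 0.4]
    - [0, 0, 0, 0, 0, 0, 0.4]
    - [-0.03, 0, 0, 0, 0, 0, 0.4]
    - [-0.04, 0, 0, 0, 0, 0, 0.4]
    - [-0.05, 0, 0, 0, 0, 0, 0.4]
    - [0, -0.045, 0, 0, 0, 0, 0.4]
    - [0, -0.045, 0, 0, 0, 0, 0.4]
    - [0, 0, 0, 0, 0, 0, 0.4]

```text
time_s: 54.65
eef_pos: [0.4966, -0.0021, 0.2243]
eef_rot: [0.513, 0.486, 0.513, -0.487]
wrist_force: [0.2, 0.3, 0.1]
opening: 0.699
```

Emit:
drive_tool:
  increments:
    - [0, -0.045, 0.03, 0, 0, 0, 0.4]
    - [0, -0.04, 0.045, 0, 0, 0, 0.4]
    - [0, 0, 0.045, 0, 0, 0, 0.4]
    - [0, 0, 0.045, 0, 0, 0, 0.4]
    - [0, 0, 0.045, 0, 0, 0, 0.4]
    - [0, 0, 0.045, 0, 0, 0, 0.4]
    - [0, 0, 0.045, 0, 0, 0, 0.4]
    - [0, 0, 0, 0, 0, 0, 0.4]

```text
time_s: 55.65
eef_pos: [0.4306, -0.3099, 0.2243]
eef_rot: [0.513, 0.487, 0.512, -0.487]
wrist_force: [0.8, 0.2, 0.5]
opening: 0.697
```

```bash
python3 wsnap.py w27; python3 - <<'E'
from h import *
from bench import camera
for n in("top","scene"):
    c=camera(n);np.savez(n+"9.npz",**c);P=cloud(c);z=P[...,2]
    if n=="top": cv2.imwrite("pics/top9.png",cv2.resize(c["img"][60:290,60:480],None,fx=1.9,fy=1.9,interpolation=cv2.INTER_CUBIC)[:,:,::-1])
    else: cv2.imwrite("pics/s9.png",cv2.resize(c["img"][60:350,30:480],None,fx=1.75,fy=1.75,interpolation=cv2.INTER_CUBIC)[:,:,::-1])
    O=np.array([.561,.0035]);a=np.radians(3);E=np.array([[np.cos(a),np.sin(a)],[-np.sin(a),np.cos(a)]])
    S=(P[...,:2]-O)@E.T*1000
    for zc in(.082,.124,.166):
        m=(abs(z-zc)<.007)&(abs(S[...,0]-28)<45)&(abs(S[...,1])<160)
        k,l,s,ce=cv2.connectedComponentsWithStats(m.astype(np.uint8))
        for i in range(1,k):
            if s[i,4]>40:
                q=S[l==i];print(n,zc,s[i,4],"z",round(float(np.median(P[l==i][:,2])),4),"x",np.percentile(q[:,0],[2,98]).round(1),"y",np.percentile(q[:,1],[1,99]).round(1))
print(pose()[0]["time_s"])
E
```

```text
[ 0.4306 -0.3099  0.2243] 2.88 55.65 0.052
top 0.082 129 z 0.0815 x [ 9.1 50.2] y [-132.2  -91.5]
top 0.082 128 z 0.0813 x [ 9.1 48.5] y [ 88.7 129.9]
top 0.124 145 z 0.1231 x [ 8.9 49.5] y [41.9 84.3]
top 0.124 142 z 0.1226 x [10.2 49.8] y [-88.8 -46.2]
top 0.166 298 z 0.1649 x [ 8.5 48.9] y [-42.   40.6]
scene 0.082 631 z 0.0813 x [10.9 52.6] y [-131.2  130.4]
scene 0.124 588 z 0.1233 x [11.3 52.6] y [-88.2  84.6]
scene 0.166 471 z 0.1652 x [ 9.8 51.3] y [-42.1  40.3]
55.8
```

View pics/s9.png

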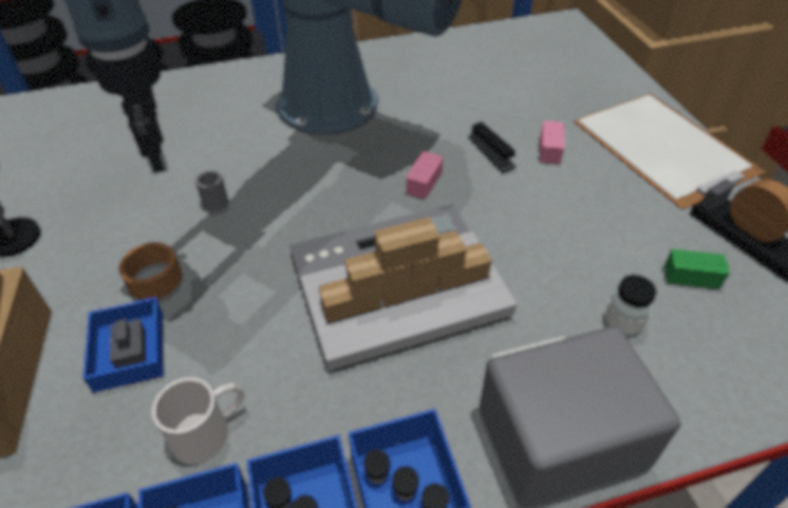

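View pics/top9.png

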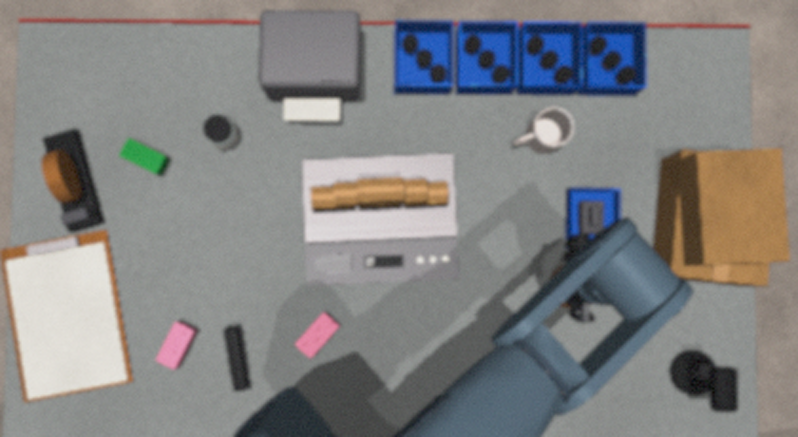

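View pics/w27.png

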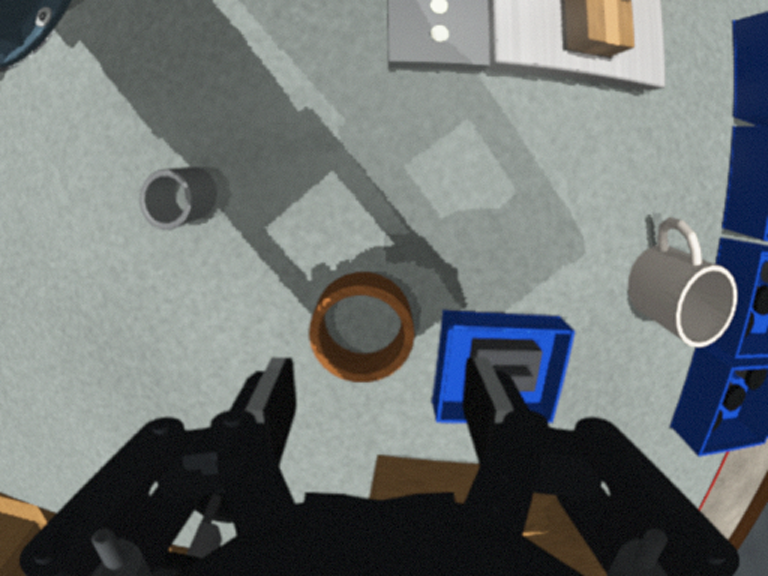

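```bash
python3 -c "
from bench import hand_in
print(hand_in())"
```

```text
the job is handed in; nothing more can be done
None
```

I put the check weight in the blue tote, slid the switch on while the platform was empty, and stacked all six cartons as a 3-2-1 brick row. I handed the job in at about 56 s.

**Last checks:**
- **Weight:** the scene, top and wrist pictures show it standing in the tote.
- **Switch:** it went to its end stop, where the force rose to about 19 N with no further travel. The wrist picture after retreating shows the thumb piece at the +y end of the slot.
- **Cartons:** heights in the top and scene depth images are about 82, 123 and 165 mm, as they should be for the three courses. The edges show each carton within about 2 to 3 mm of its place, which includes a camera offset of about 1 mm.
- **Bystanders and look-alikes:** as seen in the pictures, none was moved. The gripper ended clear of everything.

**What went wrong or disagreed:**
- **Fingertips:** both cameras showed the shut fingertips about 29 mm behind the TCP, not 11 mm ahead of it as the text says. The first grasp at the weight therefore closed on air above its grip. I lowered the arm 40 mm and it held.
- **Held-carton check:** the last one, just above the stack, picked up the course below and gave a wrong offset. I used the earlier measurement instead.

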